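# Measuring instruments back into their own cases

### The job

The crankshaft has been measured: put the dial indicator, the outside micrometer, the feeler gauge set and the depth micrometer back, each in its own open case on the bench, lying flat and fully down on the floor of the recess cut to its shape, dial face up. These are precision instruments: lay them down gently, do not drop them, and leave the piston where it stands.

Things in the scene. Friction and masses are not known exactly. Their poses are not given: they have to be found in the camera images.
- dial_indicator: Dial indicator on its back: round, black bezel, white face, 57 mm diameter (bezel 16-24 mm up; 54 below), 24 mm high. Thin steel stem, 8 mm thick, to x = +56; short black cap to x = -40. 0.16 kg. Starts flat on the bench, x axis within 0.6 rad of base +y. Origin: underside, below the dial's centre; z out of the face. Grip across the dial, along y.
- dial_case: Black, red floor: round dial recess, stem slot 24 wide to x 64 and -48. Open box fixed to bench, 152 (x) x 110 (y) x 22 mm; recess floor 10 mm up, 12 mm below rim. Finger scallop x -28..28, same depth, through both long walls. Origin: on the bench, mid-case, straight below the place of the instrument's origin; x as the instrument's x must point (within 0.2 rad of base +y).
- micrometer: Outside micrometer, 122 x 44 x 16 mm: dark C frame (x -58..10, y -22..22), silver thimble 17 mm thick on the line y = +14, to x = +64. 0.2 kg. Starts flat on the bench, x axis within 0.6 rad of base +y. Origin: underside, middle of the solid frame leg next to the sleeve (x -10..10, y -22..22). Grip across that leg, along y, 44 mm.
- micrometer_case: Dark wood, green floor: recess x -66..22, y +-30; slot y -3..31 to x 72. Open box fixed to bench, 152 (x) x 110 (y) x 22 mm; recess floor 10 mm up, 12 mm below rim. Finger scallop x -28..28, same depth, through both long walls. Origin: on the bench, mid-case, straight below the place of the instrument's origin; x as the instrument's x must point (within 0.2 rad of base +y).
- feeler_gauge: Feeler gauge set, folded: flat silver bar 108 x 24 x 18 mm with round ends, dark leaves between bright cheeks, brass screw at x = -42. 0.14 kg. Starts flat on the bench, x axis within 0.6 rad of base +y. May lie either way round in its case. Origin: underside, middle. Grip across it, along y, 24 mm.
- feeler_case: Grey, yellow floor: straight slot x +-62, y +-20. Open box fixed to bench, 152 (x) x 110 (y) x 22 mm; recess floor 10 mm up, 12 mm below rim. Finger scallop x -28..28, same depth, through both long walls. Origin: on the bench, mid-case, straight below the place of the instrument's origin; x as the instrument's x must point (within 0.2 rad of base +y).
- depth_gauge: Depth micrometer, T-shaped: dark cross bar x -40..-26, y -35..35, 18 mm high; silver barrel and thimble, 18 mm diameter, to x = +62. 0.18 kg, centre of mass near x = -8. Starts flat on the bench, x axis within 0.6 rad of base +y. Origin: underside of the barrel, 26 mm from the bar. Grip across the barrel there, along y, 18 mm.
- depth_case: Pale wood, blue floor: T recess, bar x -48..-18, y +-43; barrel y +-17 to x 70. Open box fixed to bench, 152 (x) x 110 (y) x 22 mm; recess floor 10 mm up, 12 mm below rim. Finger scallop x -28..28, same depth, through both long walls. Origin: on the bench, mid-case, straight below the place of the instrument's origin; x as the instrument's x must point (within 0.2 rad of base +y).
- piston: Bystander: bare alloy engine piston, 66 mm diameter, 52 mm high, standing loose among the things. Origin: centre of its underside. Leave it where it stands.
Mind the look-alikes: they are no part of the job. What is shaped like the depth_gauge but purple is not meant.

How it is judged:
At the end, for the whole second after the job is handed in: Each of the four instruments lies at rest in its own case: its origin within 14 mm sideways of the case's origin, its underside less than 13.5 mm above the bench (recess floor at 10 mm), level within 0.1 rad and its long axis within 0.35 rad of the case's (horizontal distance between dial_indicator and dial_case below 0.014 m and z of dial_indicator in the frame of dial_case below 0.0135 m and angle between each of dial_indicator, micrometer, feeler_gauge, depth_gauge's own z axis and vertical below 0.1 rad and angle between the x axis of dial_indicator and the x axis of dial_case, either way round below 0.35 rad and linear speed of each of dial_indicator, micrometer, feeler_gauge, depth_gauge below 0.02 m/s and angular speed of each of dial_indicator, micrometer, feeler_gauge, depth_gauge below 0.2 rad/s and horizontal distance between micrometer and micrometer_case below 0.014 m and z of micrometer in the frame of micrometer_case below 0.0135 m and angle between the x axis of micrometer and the x axis of micrometer_case, either way round below 0.35 rad and horizontal distance between feeler_gauge and feeler_case below 0.014 m and z of feeler_gauge in the frame of feeler_case below 0.0135 m and angle between the x axis of feeler_gauge and the x axis of feeler_case, either way round below 0.35 rad and horizontal distance between depth_gauge and depth_case below 0.014 m and z of depth_gauge in the frame of depth_case below 0.0135 m and angle between the x axis of depth_gauge and the x axis of depth_case, either way round below 0.35 rad); the robot touches nothing.
It fails at once if the dial indicator is dropped or thrown (moves faster than 0.7 m/s out of the gripper, a fall of about 25 mm) (contact force between dial_indicator and the fingers below 0.05 N and linear speed of dial_indicator above 0.7 m/s).
It fails at once if the micrometer is dropped or thrown (moves faster than 0.7 m/s out of the gripper, a fall of about 25 mm) (contact force between micrometer and the fingers below 0.05 N and linear speed of micrometer above 0.7 m/s).
It fails at once if the feeler gauge is dropped or thrown (moves faster than 0.7 m/s out of the gripper, a fall of about 25 mm) (contact force between feeler_gauge and the fingers below 0.05 N and linear speed of feeler_gauge above 0.7 m/s).
It fails at once if the depth gauge is dropped or thrown (moves faster than 0.7 m/s out of the gripper, a fall of about 25 mm) (contact force between depth_gauge and the fingers below 0.05 N and linear speed of depth_gauge above 0.7 m/s).
It fails at once if the piston is shifted by more than 20 mm (distance of piston from where it was at the start of the episode above 0.02 m).
It also fails if it takes over 112 s, if anything falls off the work surface, if the arm or the gripper's body presses on something with over 40 N, if the wrist force passes 120 N, or if a joint passes its speed limit or range.

### The arm

A 6-joint arm with a two-finger parallel gripper is mounted at the origin on the work surface. World frame = base frame: x ahead of the robot, y to its left, z up, the work surface at z = 0. Lengths are in m, angles in rad, forces in N, time in s.
With the tool pointing down it reaches from about 0.3 to 0.85 m from the base axis. Payload 4.2 kg.
Tool frame: the origin (TCP) lies on the centre line of the jaws, within the pads' length; the fingertips stand 25 mm ahead of it and the grasp point (between the pads) lies 6 mm ahead of it; z points along the fingers, y is the direction in which the jaws open and shut (so a half turn about z gives the same grasp; the last joint's range is limited). The gripper opens to 91 mm and grips with 3 to 60 N. Pads are 32 mm wide; open, the fingers measure 118 mm over their backs; the gripper's body (76 mm by 178 mm) begins 60 mm behind the grasp point.
Start: joints at [-1.257, 0.32, 1.565, -0, 1.257, -0.02], TCP at [0.188, -0.543, 0.239] pointing down, gripper open.
Joint ranges: [-3.11, 3.11], [-0.84, 2.01], [0.21, 2.61], [-1.34, 4.49], [0.05, 2.63], [-2.56, 2.56]. Speed limits (rad/s): [2.57, 2.57, 3.14, 3.14, 3.14, 3.14].

### API

Orientations are given as a rotation vector (axis times angle).
In Python, from workcell import ctrl gives the robot as it stands.
- The arm moves only by the tool step_arm, never from a script. Its argument "deltas" is a list of rows, each a list of 4 numbers: the shift along the tool's x, y, z normalised to -1 to 1, where 1 is 20 cm, then the turn about the tool's z normalised to -1 to 1, where 1 is pi/2 rad. In form: [[x, y, z, twist], ...]. A call has 1 to 12 rows; each row is the pose to reach, as a shift and turn from the pose measured when the call began, along the tool's axes at that moment; what a row does not reach only later rows make up. A row lasts 1/10 s, in which the tool goes at most 50 mm and 8.59 degrees, less where a joint would pass 70% of its speed; a pose out of reach is approached as far as the arm can. A call with a number of a shift or a turn outside -1 to 1 is refused whole. A call with a gripper value outside its range is refused whole. "grip" is the closure, from -1 (fully open) to 1 (shut), so that 0 is half open, set as the call begins (left out, the last holds). The fingers move at their own pace and stop on an object; "squeeze" is the grip in N (left out, the last holds). Time passes only in rows, so rows that repeat a pose let the fingers close. It gives the time, the measured TCP pose, the force and the opening at its end, in the units of the state.
- ctrl.read_state(): the state, without advancing time (a new reading comes with each control period).
- ctrl.get_image(name): name is "scene" or "top" or "wrist"; returns the picture (384x512x3 uint8, red, green, blue); there is no depth.
- ctrl.camera_info(name): a dict with "K" (3x3 intrinsics, pixels), "rvec" (rotation vector, rad) and "tvec" (3), from world to camera coordinates, as OpenCV has them. Camera axes: x right, y down, z forward; pixel columns grow to the right and rows downward; lengths in m; the calibration is good to about 2 mm. A picture is of the moment at which its call begins: read the wrist's pose just before it. camera_info takes no time and is no camera call; for the wrist camera it gives the pose at the moment of the call.
- ctrl.job_done(): hands the job in, once; it reports no verdict.
The state is a dict: "time": time; "q": joint angles; "qvel": joint speeds; "joint_torque": joint torques, N m; "tcp_pos": TCP position; "tcp_rot": TCP orientation; "force": force on the tool from outside, world axes, zero at the start; "wrist_torque": the same for the moment, N m; "width": opening from 0.0 (shut) to 1.0 (fully open).
Only numpy, scipy, OpenCV 4.12 (cv2) and the standard library are available. Lean on these libraries where they do the work, as an engineer would, in place of code of your own. Each camera call takes 0.05 s, during which the arm holds its last target.

## Working session

There is one attempt and no reset: what is moved stays moved. The work goes in short steps, Python scripts to look and compute and a tool call to move; the robot and the scene stay as the last step left them, time stands still between calls to the robot, and variables do not carry over. Pictures are saved under pics/ and viewed, and the job is handed in when it is done.

Besides the shell and the picture viewer there is one more tool, called as a command line: name --pt "numbers of a row" for each row, then --argument value for the rest. step_arm: Moves the arm, as the interface text tells. Its arguments: {"type":"object","properties":{"deltas":{"type":"array","items":{"type":"array","items":{"type":"number","minimum":-1,"maximum":1}}},"grip":{"type":"number"},"squeeze":{"type":"number"}},"required":["deltas"]}

```bash
ls; mkdir -p pics; cat > h.py <<'E'
import numpy as np, cv2
from workcell import ctrl
def save(name,fn):
    im=ctrl.get_image(name); cv2.imwrite('pics/'+fn,im[:,:,::-1]); return im
E
python3 - <<'E'
from h import *
print(ctrl.read_state())
for n in ['scene','top','wrist']:
    print(n,ctrl.camera_info(n))
    save(n,n+'0.png')
E
```

```text
pics
{'time': 0.0, 'q': array([-1.25697963e+00,  3.20309050e-01,  1.56571898e+00, -3.33085309e-05,
        1.25739789e+00, -1.99932216e-02]), 'qvel': array([ 1.91470885e-03, -1.40480599e-03,  2.07199711e-03,  1.19376874e-03,
        1.49804710e-03, -6.82518754e-05]), 'joint_torque': array([-1.23256541e-04, -4.12451327e+01, -2.31967610e+01,  7.28241890e-02,
        4.55808837e-02, -1.29596119e-04]), 'tcp_pos': array([ 0.18824239, -0.54280433,  0.23809489]), 'tcp_rot': array([-3.09614959e+00, -5.21631732e-01,  4.70489212e-04]), 'force': array([-0.04186583,  0.31739389,  0.0903389 ]), 'wrist_torque': array([-0.04287511,  0.00549271, -0.00174493]), 'width': 1.0011165060166258}
scene {'K': array([[375.13401095,   0.        , 257.34507257],
       [  0.        , 375.13401095, 200.64020021],
       [  0.        ,   0.        ,   1.        ]]), 'rvec': array([ 0.93894666,  2.66107198, -0.84278606]), 'tvec': array([ 0.36055433, -0.3015621 ,  1.34221295])}
top {'K': array([[347.92286477,   0.        , 253.39827026],
       [  0.        , 347.92286477, 193.3135526 ],
       [  0.        ,   0.        ,   1.        ]]), 'rvec': array([ 2.1723682 , -2.18428909,  0.12859638]), 'tvec': array([0.06617253, 0.52642242, 1.08800963])}
wrist {'K': array([[289.65076319,   0.        , 255.73805913],
       [  0.        , 289.65076319, 194.82437273],
       [  0.        ,   0.        ,   1.        ]]), 'rvec': array([-2.36401195,  1.68056304,  0.2438224 ]), 'tvec': array([-0.57363819, -0.03082651,  0.39189424])}
```

View pics/scene0.png

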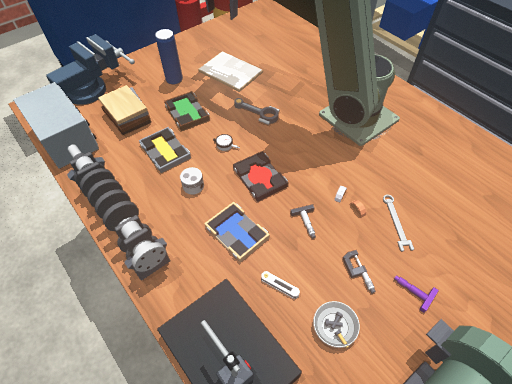

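View pics/top0.png

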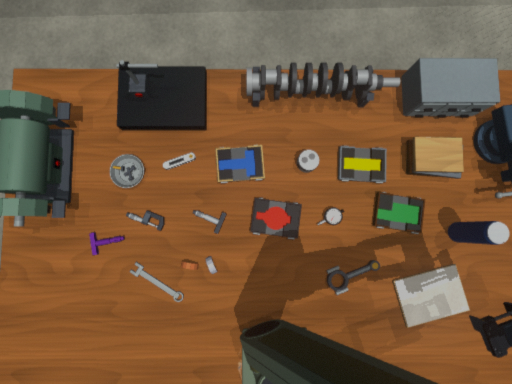

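View pics/wrist0.png

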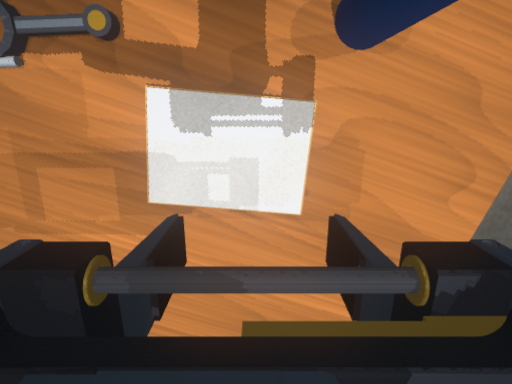

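The top view has image up = +x and left = +y. Candidates, by top pixel:
- **Depth gauge:** the silver and dark T at (211,219). The purple T at (105,242) is the look-alike.
- **Micrometer:** the C-frame at (147,219). The wrench at (157,283) and the stand at (137,82) are not it.
- **Feeler gauge:** the bar at (179,160). The eraser at (211,265) is not it.
- **Dial indicator:** the round dial at (332,216). The bowl at (127,171), the piston at (308,160) and the con-rod at (340,280) are not it.

I'll check these in crops.

```bash
cat >> h.py <<'E'
def cam(n):
    c=ctrl.camera_info(n); R=cv2.Rodrigues(np.array(c['rvec']))[0]; return np.array(c['K']),R,np.array(c['tvec'])
def ray(cm,uv,z):
    K,R,t=cm; uv=np.atleast_2d(np.asarray(uv,float)); C=-R.T@t
    d=(np.linalg.inv(K)@np.c_[uv,np.ones(len(uv))].T).T@R
    s=(z-C[2])/d[:,2]; return (C+d*s[:,None])
def proj(cm,P):
    K,R,t=cm; p=(K@(R@np.atleast_2d(P).T+t[:,None])).T; return p[:,:2]/p[:,2:]
E
python3 - <<'E'
from h import *
im=cv2.imread('pics/top0.png')
a=cv2.resize(im[135:260,80:255],None,fx=4.5,fy=4.5,interpolation=cv2.INTER_CUBIC)
b=cv2.resize(im[135:245,235:435],None,fx=4,fy=4,interpolation=cv2.INTER_CUBIC)
cv2.imwrite('pics/ca.png',a);cv2.imwrite('pics/cb.png',b)
c=cam('top');print(ray(c,[[211,219],[147,219],[179,160],[332,216],[308,160],[240,163],[275,217],[362,163],[398,212]],0.015).round(3))
K,R,t=c;print((-R.T@t).round(3))
E
```

```text
[[ 0.446  0.199  0.015]
 [ 0.447  0.403  0.015]
 [ 0.638  0.304  0.015]
 [ 0.453 -0.19   0.015]
 [ 0.637 -0.116  0.015]
 [ 0.627  0.106  0.015]
 [ 0.451 -0.006  0.015]
 [ 0.626 -0.294  0.015]
 [ 0.465 -0.405  0.015]]
[0.415 0.083 1.134]
```

View pics/ca.png

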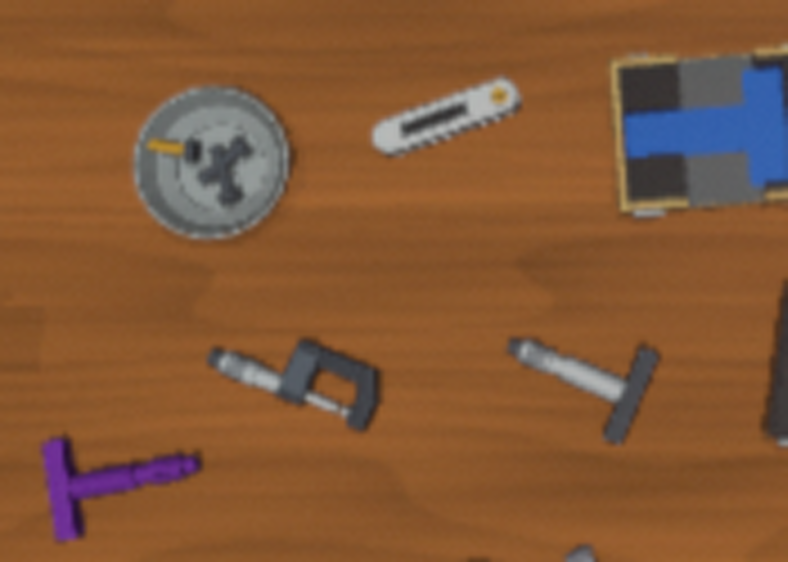

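View pics/cb.png

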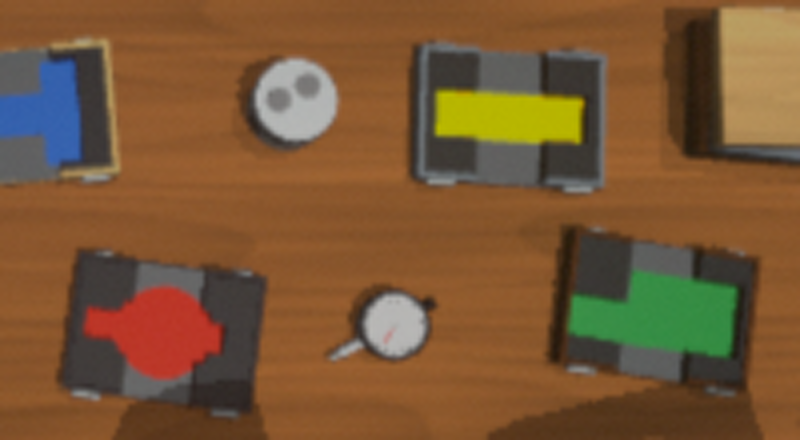

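```bash
cat > m1.py <<'E'
from h import *
im=cv2.imread('pics/top0.png'); hsv=cv2.cvtColor(im,cv2.COLOR_BGR2HSV); c=cam('top')
H,S,V=[hsv[:,:,i].astype(int) for i in range(3)]
boxes=dict(dial=(312,200,348,234,.02),mic=(120,200,172,240,.012),feeler=(155,145,203,177,.018),depth=(186,200,232,240,.016),piston=(290,143,325,178,.052))
dbg=im.copy()
for n,(x0,y0,x1,y1,z) in boxes.items():
    m=np.zeros(S.shape,np.uint8); m[y0:y1,x0:x1]=(S[y0:y1,x0:x1]<105)*255
    k,lab,st,ce=cv2.connectedComponentsWithStats(m); i=1+np.argmax(st[1:,4]); m=(lab==i)
    v,u=np.nonzero(m); P=ray(c,np.c_[u,v],z)[:,:2]; mu=P.mean(0)
    w,E=np.linalg.eigh(np.cov((P-mu).T)); a=E[:,1]; a=a*np.sign(a[1])
    (cc,sz,an)=cv2.minAreaRect((P*1000).astype(np.float32))
    s=(P-mu)@a; q=(P-mu)@np.array([-a[1],a[0]])
    print(n,'N',len(u),'mean',mu.round(4),'ax az',np.degrees(np.arctan2(a[1],a[0])).round(1),'rect',np.round(cc,1),np.round(sz,1),round(an,1),'s',(s.min()*1e3).round(1),(s.max()*1e3).round(1),'q',(q.min()*1e3).round(1),(q.max()*1e3).round(1))
    dbg[m]=(255,0,255)
for n,h0,h1 in [('red',-1,-1),('green',45,80),('yellow',25,35),('blue',100,125)]:
    m=((H<6)|(H>174)) if n=='red' else ((H>=h0)&(H<=h1))
    m=(m&(S>130)&(V>60)); m[:140]=0;m[245:]=0;m[:,:215]=0;m[:,430:]=0
    k,lab,st,ce=cv2.connectedComponentsWithStats(m.astype(np.uint8)); i=1+np.argmax(st[1:,4]); m=(lab==i)
    v,u=np.nonzero(m); P=ray(c,np.c_[u,v],.010)[:,:2]
    mu=P.mean(0); w,E=np.linalg.eigh(np.cov((P-mu).T)); a=E[:,1]; a=a*np.sign(a[1])
    (cc,sz,an)=cv2.minAreaRect((P*1000).astype(np.float32))
    print(n,len(u),mu.round(4),np.degrees(np.arctan2(a[1],a[0])).round(1),'rect',np.round(cc,1),np.round(sz,1),round(an,1))
    dbg[m]=(255,255,0)
cv2.imwrite('pics/dbg1.png',cv2.resize(dbg[135:245,110:435],None,fx=2.4,fy=2.4,interpolation=0))
E
python3 m1.py
```

```text
dial N 272 mean [ 0.4518 -0.1879] ax az 114.1 rect [ 453.1 -180.6] [81.4 51.3] 89.6 s -37.6 53.8 q -26.6 26.3
mic N 309 mean [0.4477 0.4027] ax az 77.6 rect [453.7 409.5] [122.2  43.4] 68.1 s -52.3 70.5 q -25.4 26.2
feeler N 296 mean [0.6349 0.3054] ax az 109.7 rect [635.1 305.1] [ 30.2 109.7] 20.2 s -55.3 54.5 q -15.2 15.4
depth N 251 mean [0.446  0.1983] ax az 66.4 rect [447.9 211.5] [101.3  68.3] 71.3 s -36.4 64.1 q -34.7 34.6
piston N 405 mean [ 0.6287 -0.1092] ax az 143.8 rect [ 629.4 -109.8] [70.1 70.7] 89.8 s -36.9 38.4 q -34.1 34.2
red 536 [ 0.4495 -0.0038] 81.6 rect [4.481e+02 2.000e-01] [109.9  70.9] 89.6
green 608 [ 0.4606 -0.4153] 89.5 rect [ 464.4 -407.9] [132.7  57.9] 82.1
yellow 447 [ 0.6242 -0.2943] 86.7 rect [ 624.4 -294.1] [122.5  41.6] 86.0
blue 489 [0.6283 0.1058] 94.7 rect [627.6 117.6] [ 83.3 116.2] 3.7
```

```bash
python3 - <<'E'
from h import *
s=ctrl.read_state(); R=cv2.Rodrigues(s['tcp_rot'])[0]; K,Rc,t=cam('wrist'); C=-Rc.T@t
print('cam in tool',R.T@(C-s['tcp_pos'])); print('cam axes in tool\n',(R.T@Rc.T).round(3))
E
```

```text
cam in tool [ 0.08106768 -0.00043682 -0.14529716]
cam axes in tool
 [[ 0.001 -0.96  -0.281]
 [ 1.     0.001 -0.   ]
 [ 0.001 -0.281  0.96 ]]
```

View pics/dbg1.png

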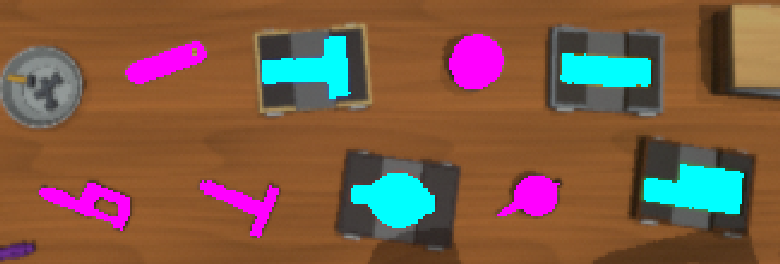

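```bash
cat >> h.py <<'E'
def plan(x,y,z,az):
    s=ctrl.read_state(); R=cv2.Rodrigues(s['tcp_rot'])[0]; p=s['tcp_pos']
    d=R.T@(np.array([x,y,z])-p); a=np.degrees(np.arctan2(R[1,0],R[0,0]))
    print('t %.1f pos'%s['time'],p.round(4),'az %.1f'%a,'tilt',(np.degrees(np.arccos(-R[2,2]))).round(2),'q6 %.2f'%s['q'][5],'F',s['force'].round(1),'w %.3f'%s['width'])
    tw=-(az-a)
    print(' cmd',(d/.2).round(3),'twist %.3f'%(tw/90),'dist %.3f rows %.0f rot rows %.0f'%(np.linalg.norm(d),np.ceil(np.linalg.norm(d)/.05),np.ceil(abs(tw)/8.59)))
E
python3 -c "
from h import *
plan(.452,-.19,.20,116)"
```

```text
t 0.1 pos [ 0.1883 -0.543   0.2383] az 19.1 tilt 0.07 q6 -0.02 F [ 0.1 -0.9  1.1] w 0.997
 cmd [ 1.824 -1.235  0.193] twist -1.076 dist 0.442 rows 9 rot rows 12
```

step_arm --pt "0.95 -0.64 0.0 -0.5" --pt "0.95 -0.64 0.0 -0.5" --pt "0.95 -0.64 0.0 -0.5" --pt "0.95 -0.64 0.0 -0.5" --pt "0.95 -0.64 0.0 -0.5" --pt "0.95 -0.64 0.0 -0.5" --grip -1 --squeeze 20

```text
time: 0.75
tcp_pos: [0.3274, -0.3566, 0.2384]
tcp_rot: [-2.654, -1.677, -0.002]
force: [0.2, -0.9, -1.7]
width: 0.999
```

```bash
python3 -c "
from h import *
plan(.452,-.19,.20,116)"
```

```text
t 0.8 pos [ 0.3274 -0.3566  0.2384] az 64.6 tilt 0.16 q6 -0.41 F [ 0.2 -0.9 -1.7] w 0.999
 cmd [1.019 0.205 0.194] twist -0.571 dist 0.212 rows 5 rot rows 6
```

step_arm --pt "1.0 0.21 0.19 -0.57" --pt "1.0 0.21 0.19 -0.57" --pt "1.0 0.21 0.19 -0.57" --pt "1.0 0.21 0.19 -0.57" --pt "1.0 0.21 0.19 -0.57" --pt "1.0 0.21 0.19 -0.57" --pt "1.0 0.21 0.19 -0.57" --pt "1.0 0.21 0.19 -0.57" --pt "1.0 0.21 0.19 -0.57"

```text
time: 1.65
tcp_pos: [0.451, -0.1943, 0.2009]
tcp_rot: [-1.671, -2.659, -0.004]
force: [-0.1, 0.2, 0.6]
width: 0.999
```

```bash
python3 -c "
from h import *
plan(.452,-.19,.20,116)
save('wrist','w1.png');save('top','top1.png')"
```

```text
t 1.6 pos [ 0.451  -0.1943  0.2009] az 115.7 tilt 0.16 q6 -0.88 F [-0.1  0.2  0.6] w 0.999
 cmd [0.017 0.014 0.004] twist -0.003 dist 0.005 rows 1 rot rows 1
```

View pics/w1.png

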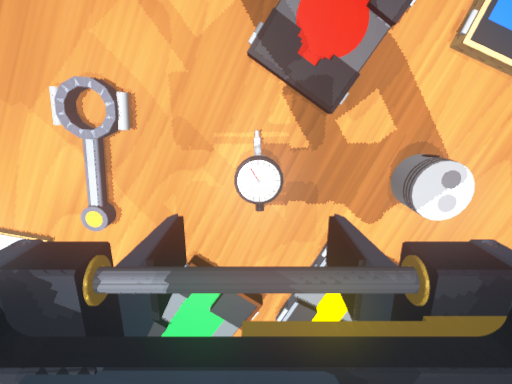

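The dial is centred near (258,180), with the stem tip at (257,131) and the cap at (260,208). The piston is on the right at (433,187).

```bash
python3 - <<'E'
from h import *
c=cam('wrist')
im=cv2.imread('pics/w1.png');hsv=cv2.cvtColor(im,cv2.COLOR_BGR2HSV)
m=np.zeros(im.shape[:2],np.uint8);m[150:212,225:290]=((hsv[150:212,225:290,1]<60)&(hsv[150:212,225:290,2]>150))
k,l,s,ce=cv2.connectedComponentsWithStats(m);i=1+np.argmax(s[1:,4]);print(s[i],ce[i])
cc,r=cv2.minEnclosingCircle(np.argwhere(l==i)[:,::-1].astype(np.float32));print(cc,r)
P=ray(c,[ce[i],cc],.024);print(P.round(4))
A=ray(c,[[257,130],[260,208]],.012);print(A.round(4),np.degrees(np.arctan2(*(A[0]-A[1])[[1,0]])))
E
```

```text
[ 237  160   44   42 1475] [258.32677966 180.49491525]
(258.30487060546875, 180.5) 21.975723266601562
[[ 0.4538 -0.1895  0.024 ]
 [ 0.4537 -0.1895  0.024 ]]
[[ 0.4282 -0.14    0.012 ]
 [ 0.472  -0.222   0.012 ]] 118.10348087567198
```

```bash
python3 -c "
from h import *
plan(.4537,-.1895,.030,117)"
```

```text
t 1.8 pos [ 0.451  -0.1944  0.201 ] az 115.7 tilt 0.15 q6 -0.88 F [-0.4  0.4  0.7] w 1.000
 cmd [0.014 0.021 0.855] twist -0.014 dist 0.171 rows 4 rot rows 1
```

step_arm --pt "0.014 0.021 0.2 -0.015" --pt "0.014 0.021 0.4 -0.015" --pt "0.014 0.021 0.6 -0.015" --pt "0.014 0.021 0.75 -0.015" --pt "0.014 0.021 0.83 -0.015" --pt "0.014 0.021 0.855 -0.015" --pt "0.014 0.021 0.855 -0.015" --pt "0.014 0.021 0.855 -0.015"

```text
time: 2.55
tcp_pos: [0.4543, -0.1901, 0.0309]
tcp_rot: [1.64, 2.679, 0.004]
force: [-0.6, -0.9, -0.1]
width: 1.0
```

```bash
python3 -c "
from h import *
plan(.4537,-.1895,.030,117)
save('wrist','w2.png')"
```

```text
t 2.5 pos [ 0.4543 -0.1901  0.0309] az 117.1 tilt 0.15 q6 -0.90 F [-0.6 -0.9 -0.1] w 1.000
 cmd [ 0.004 -0.001  0.004] twist 0.001 dist 0.001 rows 1 rot rows 1
```

View pics/w2.png

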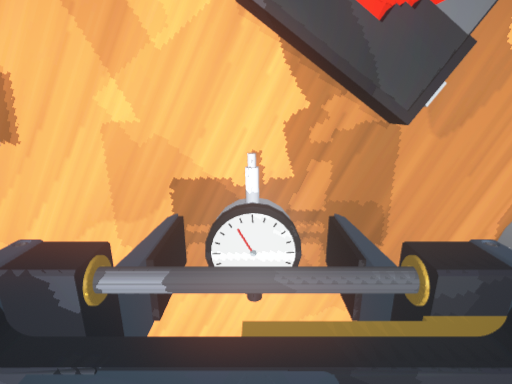

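The dial is between the open fingers, face centre near (253,250). I'm closing on it.

step_arm --pt "0 0 0 0" --pt "0 0 0 0" --pt "0 0 0 0" --pt "0 0 0 0" --pt "0 0 0 0" --pt "0 0 0 0" --grip 1 --squeeze 20

```text
time: 3.2
tcp_pos: [0.4542, -0.19, 0.0312]
tcp_rot: [1.639, 2.679, 0.004]
force: [-0.8, -0.4, 2.8]
width: 0.617
```

```bash
python3 - <<'E'
from h import *
plan(.4537,-.1895,.09,117)
save('wrist','w3.png')
im=cv2.imread('pics/top1.png')
# dial case from top: red mask along axis
c=cam('top');hsv=cv2.cvtColor(cv2.imread('pics/top0.png'),cv2.COLOR_BGR2HSV).astype(int)
H,S,V=[hsv[:,:,i] for i in range(3)]
m=((H<6)|(H>174))&(S>130)&(V>60);m[:140]=0;m[245:]=0;m[:,:240]=0;m[:,310:]=0
v,u=np.nonzero(m);P=ray(c,np.c_[u,v],.01)[:,:2]
for az in (80,82,84):
    a=np.array([np.cos(np.radians(az)),np.sin(np.radians(az))]);b=np.array([-a[1],a[0]])
    s=P@a;q=P@b;print(az,s.min(),s.max(),q.min(),q.max(), 'width by s',[ (round((q[(s>=k)&(s<k+.006)]).min(),4),round((q[(s>=k)&(s<k+.006)]).max(),4)) for k in np.arange(s.min(),s.max()-.004,.012)])
    mid=((s.min()+s.max())/2-.008)*a+(q.min()+q.max())/2*b;print(mid)
E
```

```text
t 3.2 pos [ 0.4542 -0.19    0.0312] az 117.1 tilt 0.14 q6 -0.90 F [-0.8 -0.4  2.8] w 0.617
 cmd [ 0.004 -0.    -0.294] twist 0.001 dist 0.059 rows 2 rot rows 1
80 0.02182011866900968 0.13482033659831594 -0.47950568941531413 -0.4063077245574977 width by s [(np.float64(-0.4568), np.float64(-0.4334)), (np.float64(-0.4647), np.float64(-0.4249)), (np.float64(-0.4753), np.float64(-0.4132)), (np.float64(-0.4769), np.float64(-0.4079)), (np.float64(-0.4784), np.float64(-0.4063)), (np.float64(-0.4762), np.float64(-0.4105)), (np.float64(-0.4708), np.float64(-0.4183)), (np.float64(-0.4591), np.float64(-0.4294)), (np.float64(-0.4537), np.float64(-0.4304)), (np.float64(-0.4516), np.float64(-0.4319))]
[ 0.44838894 -0.00765804]
82 0.006532429403391923 0.11910914287568569 -0.48146846635795626 -0.40858413659164805 width by s [(np.float64(-0.4573), np.float64(-0.4345)), (np.float64(-0.4657), np.float64(-0.4264)), (np.float64(-0.4768), np.float64(-0.4148)), (np.float64(-0.4815), np.float64(-0.4099)), (np.float64(-0.4802), np.float64(-0.4086)), (np.float64(-0.4789), np.float64(-0.4132)), (np.float64(-0.4739), np.float64(-0.4187)), (np.float64(-0.4626), np.float64(-0.4329)), (np.float64(-0.4576), np.float64(-0.4344)), (np.float64(-0.4559), np.float64(-0.4363))]
[ 0.44832491 -0.00764842]
84 -0.008763218621210243 0.1032528330098184 -0.4828446481388729 -0.41036275179292286 width by s [(np.float64(-0.4574), np.float64(-0.4346)), (np.float64(-0.4661), np.float64(-0.4269)), (np.float64(-0.4777), np.float64(-0.4193)), (np.float64(-0.4828), np.float64(-0.4116)), (np.float64(-0.4819), np.float64(-0.4104)), (np.float64(-0.4806), np.float64(-0.4155)), (np.float64(-0.4729), np.float64(-0.4212)), (np.float64(-0.4619), np.float64(-0.4359)), (np.float64(-0.461), np.float64(-0.4379)), (np.float64(-0.4597), np.float64(-0.4401))]
[ 0.44825936 -0.00765298]
```

View pics/w3.png

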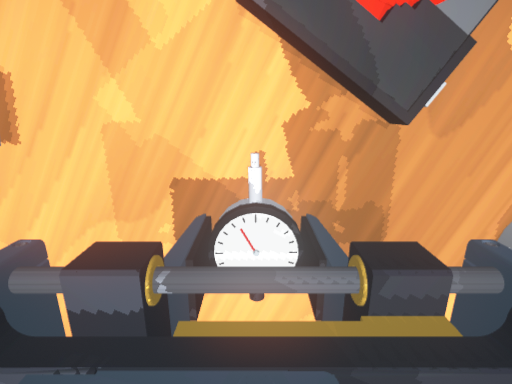

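```bash
python3 - <<'E'
from h import *
plan(.4542,-.11,.18,82.5)
E
```

```text
t 3.2 pos [ 0.4542 -0.1901  0.0312] az 117.1 tilt 0.15 q6 -0.90 F [-1.5  0.8  3.7] w 0.615
 cmd [ 0.357  0.184 -0.743] twist 0.384 dist 0.169 rows 4 rot rows 5
```

step_arm --pt "0 0 -0.15 0" --pt "0 0 -0.35 0" --pt "0.1 0.05 -0.55 0.1" --pt "0.25 0.12 -0.74 0.2" --pt "0.35 0.18 -0.74 0.3" --pt "0.36 0.18 -0.74 0.384" --pt "0.36 0.18 -0.74 0.384" --pt "0.36 0.18 -0.74 0.384" --pt "0.36 0.18 -0.74 0.384"

```text
time: 4.15
tcp_pos: [0.453, -0.1102, 0.1788]
tcp_rot: [-2.36, -2.073, -0.003]
force: [0.9, 0.1, -1.7]
width: 0.613
```

```bash
python3 - <<'E'
from h import *
plan(.448,-.0075,.1,82.5)
save('wrist','w4.png')
E
```

```text
t 4.2 pos [ 0.453  -0.1102  0.1788] az 82.6 tilt 0.12 q6 -0.14 F [ 0.9  0.1 -1.7] w 0.613
 cmd [ 0.505 -0.091  0.395] twist 0.001 dist 0.130 rows 3 rot rows 1
```

View pics/w4.png

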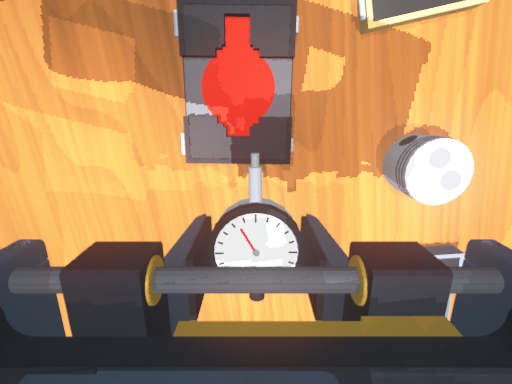

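The red recess circle is centred near (238,87), the slot's far end is at (238,16) and its near end at (238,136). Case axis is almost aligned with the tool.

```bash
python3 - <<'E'
from h import *
c=cam('wrist')
hsv=cv2.cvtColor(cv2.imread('pics/w4.png'),cv2.COLOR_BGR2HSV).astype(int)
H,S,V=[hsv[:,:,i] for i in range(3)]
m=((H<6)|(H>174))&(S>130)&(V>60);m[150:]=0;m[:,:190]=0;m[:,290:]=0
v,u=np.nonzero(m);P=ray(c,np.c_[u,v],.01)[:,:2]
mu=P.mean(0);w,E=np.linalg.eigh(np.cov((P-mu).T));a=E[:,1]*np.sign(E[1,1]);b=np.array([-a[1],a[0]])
s=P@a;q=P@b;print(mu,np.degrees(np.arctan2(a[1],a[0])),np.ptp(s),np.ptp(q),((s.min()+s.max())/2-.008)*a+(q.min()+q.max())/2*b)
# rim outer corners bottom (z .022): (186,163),(291,163); 
A=ray(c,[[186,163],[291,163],[297,0],[178,0]],.022);print(A.round(4))
E
```

```text
[4.49958567e-01 3.40929959e-04] 82.55683425450795 0.11307654338974026 0.07455810461567386 [ 0.44900614 -0.00581311]
[[ 0.3849 -0.0736  0.022 ]
 [ 0.4945 -0.0879  0.022 ]
 [ 0.5142  0.0604  0.022 ]
 [ 0.4069  0.0743  0.022 ]]
```

```bash
python3 - <<'E'
from h import *
plan(.449,-.006,.08,82.5)
E
```

```text
t 4.2 pos [ 0.4531 -0.1102  0.1789] az 82.6 tilt 0.12 q6 -0.14 F [-0.7 -0.4 -2.9] w 0.618
 cmd [ 0.513 -0.088  0.495] twist 0.001 dist 0.144 rows 3 rot rows 1
```

step_arm --pt "0.2 -0.035 0.1 0" --pt "0.4 -0.07 0.2 0" --pt "0.5 -0.088 0.3 0" --pt "0.513 -0.088 0.4 0" --pt "0.513 -0.088 0.495 0" --pt "0.513 -0.088 0.495 0" --pt "0.513 -0.088 0.495 0"

```text
time: 4.9
tcp_pos: [0.4492, -0.0063, 0.0801]
tcp_rot: [-2.36, -2.072, -0.003]
force: [0.9, -0.2, -2.6]
width: 0.617
```

```bash
python3 - <<'E'
from h import *
plan(.449,-.006,.0415,82.5)
save('wrist','w5.png')
E
```

```text
t 4.9 pos [ 0.4492 -0.0063  0.0801] az 82.6 tilt 0.11 q6 0.09 F [ 0.9 -0.2 -2.6] w 0.617
 cmd [ 0.001 -0.001  0.193] twist 0.001 dist 0.039 rows 1 rot rows 1
```

View pics/w5.png

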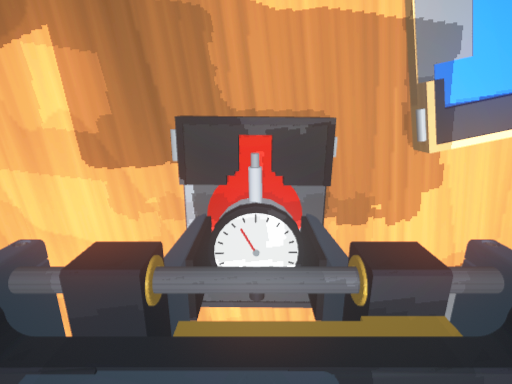

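The dial is centred over the recess with the stem in line with the slot (255,155), so I'm lowering it.

step_arm --pt "0 0 0.06 0" --pt "0 0 0.11 0" --pt "0 0 0.15 0" --pt "0 0 0.175 0" --pt "0 0 0.19 0" --pt "0 0 0.192 0" --pt "0 0 0.194 0" --pt "0 0 0.194 0"

```text
time: 5.75
tcp_pos: [0.4501, -0.0063, 0.042]
tcp_rot: [2.361, 2.072, 0.005]
force: [-0.0, 0.3, -1.6]
width: 0.616
```

```bash
python3 - <<'E'
from h import *
plan(.449,-.006,.0412,82.5)
E
```

```text
t 5.8 pos [ 0.4501 -0.0063  0.042 ] az 82.6 tilt 0.19 q6 0.09 F [-0.   0.3 -1.6] w 0.616
 cmd [ 0.001 -0.005  0.004] twist 0.001 dist 0.001 rows 1 rot rows 1
```

step_arm --pt "0 0 0.005 0" --pt "0 0 0.006 0" --pt "0 0 0.006 0"

```text
time: 6.05
tcp_pos: [0.4503, -0.0063, 0.0412]
tcp_rot: [2.36, 2.072, 0.006]
force: [0.0, 0.3, 1.6]
width: 0.618
```

step_arm --pt "0 0 0 0" --pt "0 0 0 0" --pt "0 0 0 0" --pt "0 0 0 0" --grip -1

```text
time: 6.45
tcp_pos: [0.4503, -0.0063, 0.0411]
tcp_rot: [2.36, 2.072, 0.006]
force: [0.1, 0.2, 0.2]
width: 0.935
```

step_arm --pt "0 0 -0.1 0" --pt "0 0 -0.25 0" --pt "0 0 -0.45 0" --pt "0 0 -0.6 0" --pt "0 0 -0.6 0"

```text
time: 6.95
tcp_pos: [0.4526, -0.0066, 0.165]
tcp_rot: [2.356, 2.068, 0.016]
force: [0.2, -1.3, 0.0]
width: 0.999
```

```bash
python3 - <<'E'
from h import *
plan(.4525,.4,.2,68)
save('wrist','w6.png')
E
```

```text
t 7.0 pos [ 0.4526 -0.0066  0.165 ] az 82.5 tilt 0.73 q6 0.09 F [ 0.2 -1.3  0. ] w 0.999
 cmd [ 2.016 -0.262 -0.172] twist 0.162 dist 0.408 rows 9 rot rows 2
```

View pics/w6.png

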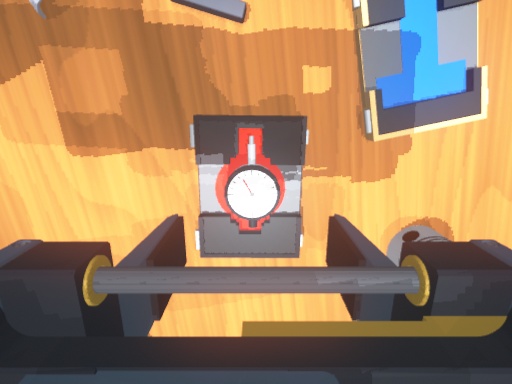

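The dial lies in its recess, centred at (252,192). The depth gauge is next.

```bash
python3 - <<'E'
from h import *
plan(.445,.185,.2,68)
E
```

```text
t 7.0 pos [ 0.4511 -0.0066  0.1629] az 82.6 tilt 0.47 q6 0.09 F [-0.  -0.3 -0.3] w 1.000
 cmd [ 0.946 -0.153 -0.184] twist 0.162 dist 0.195 rows 4 rot rows 2
```

step_arm --pt "0.2 -0.03 -0.18 0.08" --pt "0.45 -0.07 -0.18 0.16" --pt "0.7 -0.11 -0.18 0.16" --pt "0.9 -0.15 -0.18 0.16" --pt "0.946 -0.153 -0.184 0.16" --pt "0.946 -0.153 -0.184 0.16" --pt "0.946 -0.153 -0.184 0.16"

```text
time: 7.7
tcp_pos: [0.4444, 0.1839, 0.1988]
tcp_rot: [2.599, 1.758, 0.007]
force: [0.0, 0.5, 0.8]
width: 0.997
```

```bash
python3 - <<'E'
from h import *
plan(.445,.2,.2,68)
save('wrist','w7.png')
E
```

```text
t 7.7 pos [0.4444 0.1839 0.1988] az 68.2 tilt 0.33 q6 0.75 F [0.  0.5 0.8] w 0.997
 cmd [ 0.076 -0.027 -0.006] twist 0.002 dist 0.016 rows 1 rot rows 1
```

View pics/w7.png

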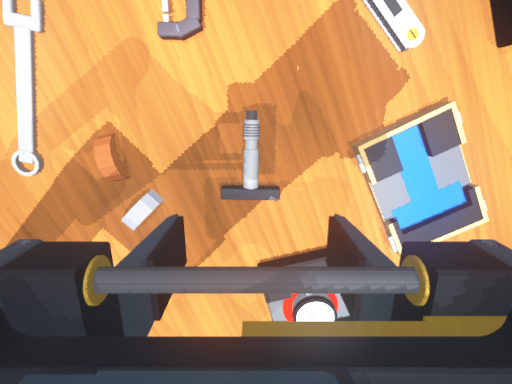

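The T is at bar centre (250,192), with the barrel tip at (252,110) and a grey body, so it is not the purple one. The blue case is fully visible on the right.

```bash
python3 - <<'E'
from h import *
c=cam('wrist')
im=cv2.imread('pics/w7.png');hsv=cv2.cvtColor(im,cv2.COLOR_BGR2HSV).astype(int);H,S,V=[hsv[:,:,i] for i in range(3)]
cv2.imwrite('pics/z7.png',cv2.resize(im[95:215,200:300],None,fx=5,fy=5,interpolation=0))
A=ray(c,[[252,110],[250.5,186]],.018);d=A[0]-A[1];print('barrel',A.round(4),np.degrees(np.arctan2(d[1],d[0])))
B=ray(c,[[221,192],[280,192]],.018);d=B[1]-B[0];print('bar',B.round(4),np.linalg.norm(d),np.degrees(np.arctan2(d[1],d[0]))+90, B.mean(0))
m=(H>=100)&(H<=125)&(S>130);m[:,:360]=0;m[250:]=0
v,u=np.nonzero(m);P=(ray(c,np.c_[u,v],.01)[:,:2]*1000).astype(np.float32)
cc,sz,an=cv2.minAreaRect(P);print(cc,sz,an)
E
```

```text
barrel [[0.4727 0.26   0.018 ]
 [0.4392 0.182  0.018 ]] 66.74070640171045
bar [[0.4045 0.1882 0.018 ]
 [0.4685 0.1623 0.018 ]] 0.06905084048424648 68.03866726917992 [0.43650867 0.17525829 0.018     ]
(627.001708984375, 117.39366149902344) (86.76289367675781, 115.1452865600586) 4.280105113983154
```

View pics/z7.png

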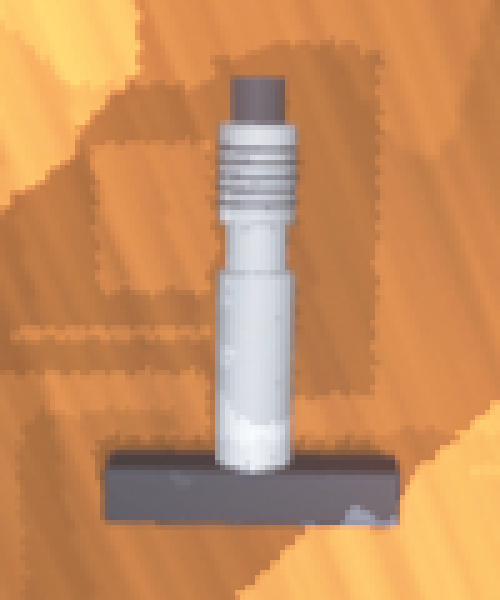

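```bash
python3 - <<'E'
from h import *
c=cam('wrist')
p=ray(c,[[250.5,194.2]],.018)[0];az=np.radians(67.7);o=p+.033*np.array([np.cos(az),np.sin(az),0]);print(p,o)
q=ray(c,[[250.5,189],[250.5,199.4]],.018);print(np.linalg.norm(q[0]-q[1]))
plan(o[0],o[1],.030,67.7)
E
```

```text
[0.4354797  0.17278426 0.018     ] [0.44800175 0.20331618 0.018     ]
0.012694148429639925
t 7.8 pos [0.4446 0.1835 0.1991] az 68.1 tilt 0.36 q6 0.75 F [-0.2 -0.5 -0.4] w 1.000
 cmd [ 0.096 -0.026  0.845] twist 0.004 dist 0.170 rows 4 rot rows 1
```

step_arm --pt "0.09 -0.024 0.2 0.004" --pt "0.09 -0.024 0.4 0.004" --pt "0.09 -0.024 0.6 0.004" --pt "0.09 -0.024 0.75 0.004" --pt "0.09 -0.024 0.83 0.004" --pt "0.09 -0.024 0.856 0.004" --pt "0.09 -0.024 0.856 0.004" --pt "0.09 -0.024 0.858 0.004"

```text
time: 8.55
tcp_pos: [0.4488, 0.2017, 0.0284]
tcp_rot: [2.607, 1.747, 0.011]
force: [0.0, -0.3, -0.0]
width: 0.997
```

```bash
python3 - <<'E'
from h import *
plan(.447,.2025,.0275,67.7)
save('wrist','w8.png')
E
```

```text
t 8.6 pos [0.4488 0.2017 0.0284] az 67.7 tilt 0.46 q6 0.79 F [ 0.  -0.3 -0. ] w 0.997
 cmd [ 0.    -0.01   0.004] twist -0.000 dist 0.002 rows 1 rot rows 1
```

View pics/w8.png

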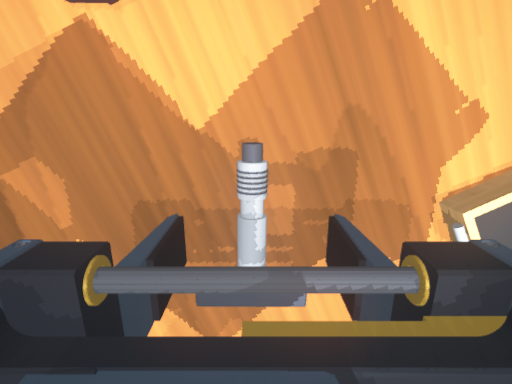

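step_arm --pt "0 0 0.003 0" --pt "0 0 0.003 0" --pt "0 0 0.003 0" --pt "0 0 0.003 0" --pt "0 0 0.003 0" --pt "0 0 0.003 0" --pt "0 0 0.003 0" --pt "0 0 0.003 0" --grip 1 --squeeze 25

```text
time: 9.4
tcp_pos: [0.4488, 0.2019, 0.0279]
tcp_rot: [2.606, 1.747, 0.012]
force: [-0.5, 0.1, -0.4]
width: 0.331
```

```bash
python3 - <<'E'
from h import *
plan(.55,.16,.16,94)
save('wrist','w9.png');c=cam('wrist');s=ctrl.read_state();R=cv2.Rodrigues(s['tcp_rot'])[0]
for z in (.009,.015):print('tip in tool',R.T@(ray(c,[[254,142]],z)[0]-s['tcp_pos']))
print(R.T@(ray(c,[[254,305]],.018)[0]-s['tcp_pos']))
E
```

```text
t 9.4 pos [0.4488 0.2019 0.0279] az 67.7 tilt 0.48 q6 0.79 F [-0.5  0.1 -0.4] w 0.331
 cmd [ 0.001  0.552 -0.657] twist -0.292 dist 0.172 rows 4 rot rows 4
tip in tool [ 0.06369502 -0.00031506  0.01915603]
tip in tool [ 0.06432329 -0.0002777   0.01315873]
[-0.03648938 -0.00035428  0.00973388]
```

View pics/w9.png

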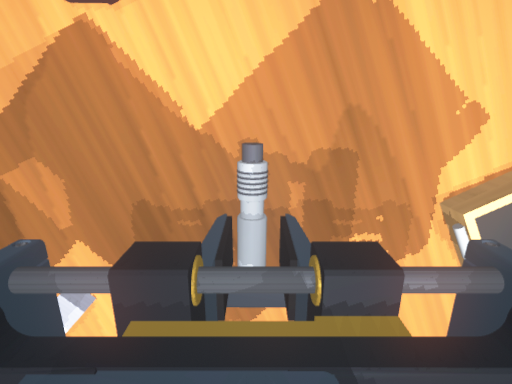

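step_arm --pt "0 0 0 0" --pt "0 0 0 0" --pt "0 0 0 0" --pt "0 0 0 0"

```text
time: 9.85
tcp_pos: [0.4485, 0.2019, 0.0278]
tcp_rot: [2.607, 1.747, 0.011]
force: [-2.2, 1.3, 1.9]
width: 0.192
```

```bash
python3 - <<'E'
from h import *
plan(.55,.16,.16,94)
E
```

```text
t 9.8 pos [0.4485 0.2019 0.0278] az 67.7 tilt 0.44 q6 0.79 F [-2.2  1.3  1.9] w 0.192
 cmd [ 0.002  0.553 -0.657] twist -0.293 dist 0.172 rows 4 rot rows 4
```

step_arm --pt "0 0 -0.1 0" --pt "0 0 -0.25 0" --pt "0 0 -0.4 0" --pt "0 0 -0.5 0" --pt "0 0 -0.5 0" --pt "0 0 -0.5 0"

```text
time: 10.45
tcp_pos: [0.4475, 0.2015, 0.1273]
tcp_rot: [2.607, 1.747, 0.01]
force: [-0.1, 0.4, -3.2]
width: 0.192
```

```bash
python3 - <<'E'
from h import *
plan(.628,.105,.11,94.2)
save('wrist','w10.png');
E
```

```text
t 10.4 pos [0.4475 0.2015 0.1273] az 67.7 tilt 0.42 q6 0.79 F [-0.1  0.4 -3.2] w 0.192
 cmd [-0.104  1.018  0.093] twist -0.295 dist 0.205 rows 5 rot rows 4
```

View pics/w10.png

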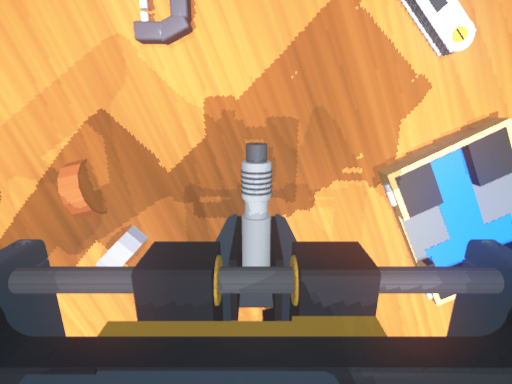

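step_arm --pt "-0.02 0.2 0 -0.06" --pt "-0.04 0.42 0 -0.12" --pt "-0.06 0.65 0.02 -0.2" --pt "-0.09 0.85 0.05 -0.295" --pt "-0.1 0.98 0.09 -0.295" --pt "-0.104 1.0 0.093 -0.295" --pt "-0.104 1.0 0.093 -0.295" --pt "-0.104 1.0 0.093 -0.295"

```text
time: 11.3
tcp_pos: [0.6226, 0.1065, 0.1079]
tcp_rot: [2.136, 2.301, 0.003]
force: [-0.9, 0.5, -2.4]
width: 0.193
```

```bash
python3 - <<'E'
from h import *
plan(.628,.105,.0385,94.2)
save('wrist','w11.png');
E
```

```text
t 11.3 pos [0.6226 0.1065 0.1079] az 94.2 tilt 0.15 q6 0.08 F [-0.9  0.5 -2.4] w 0.193
 cmd [-0.009  0.025  0.347] twist 0.000 dist 0.070 rows 2 rot rows 1
```

View pics/w11.png

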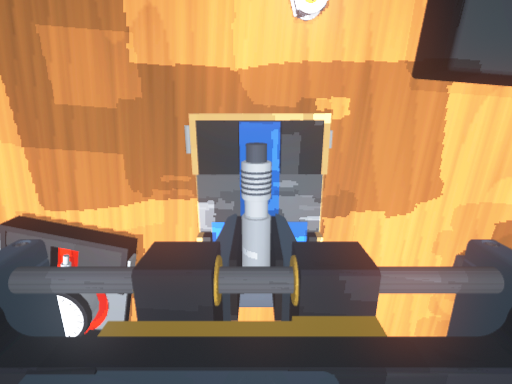

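step_arm --pt "-0.009 0.025 0.07 0" --pt "-0.009 0.025 0.15 0" --pt "-0.009 0.025 0.22 0" --pt "-0.009 0.025 0.28 0" --pt "-0.009 0.025 0.32 0" --pt "-0.009 0.025 0.34 0" --pt "-0.009 0.025 0.347 0" --pt "-0.009 0.025 0.349 0" --pt "-0.009 0.025 0.349 0"

```text
time: 12.25
tcp_pos: [0.6286, 0.1053, 0.0392]
tcp_rot: [2.135, 2.3, 0.005]
force: [0.1, 0.3, -1.4]
width: 0.189
```

```bash
python3 - <<'E'
from h import *
plan(.628,.105,.0378,94.2)
save('wrist','w12.png');
E
```

```text
t 12.2 pos [0.6286 0.1053 0.0392] az 94.3 tilt 0.27 q6 0.07 F [ 0.1  0.3 -1.4] w 0.189
 cmd [-0.001 -0.003  0.007] twist 0.001 dist 0.002 rows 1 rot rows 1
```

View pics/w12.png

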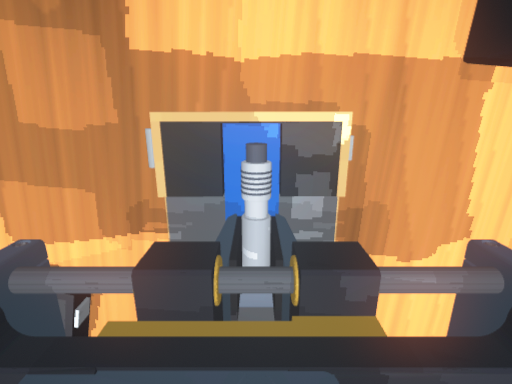

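step_arm --pt "0 0 0.006 0" --pt "0 0 0.01 0" --pt "0 0 0.01 0"

```text
time: 12.6
tcp_pos: [0.6289, 0.1054, 0.0378]
tcp_rot: [2.135, 2.3, 0.006]
force: [-0.6, -0.0, 1.9]
width: 0.193
```

step_arm --pt "0 0 0 0" --pt "0 0 0 0" --pt "0 0 0 0" --pt "0 0 0 0" --pt "0 0 0 0" --pt "0 0 0 0" --pt "0 0 0 0" --pt "0 0 0 0" --grip -1

```text
time: 13.4
tcp_pos: [0.6289, 0.1054, 0.0378]
tcp_rot: [2.134, 2.3, 0.006]
force: [-0.2, -0.0, -0.4]
width: 0.859
```

step_arm --pt "0 0 -0.1 0" --pt "0 0 -0.25 0" --pt "0 0 -0.45 0" --pt "0 0 -0.6 0" --pt "0 0 -0.7 0" --pt "0 0 -0.7 0"

```text
time: 14.0
tcp_pos: [0.6299, 0.1056, 0.1814]
tcp_rot: [2.131, 2.296, 0.015]
force: [-0.7, -1.0, 0.2]
width: 1.004
```

```bash
python3 - <<'E'
from h import *
save('wrist','w13.png');
plan(.642,.28,.2,110)
E
```

```text
t 14.1 pos [0.6286 0.1054 0.179 ] az 94.3 tilt 0.5 q6 0.07 F [-0.1 -0.  -0.3] w 1.002
 cmd [ 0.866  0.132 -0.104] twist -0.175 dist 0.176 rows 4 rot rows 2
```

View pics/w13.png

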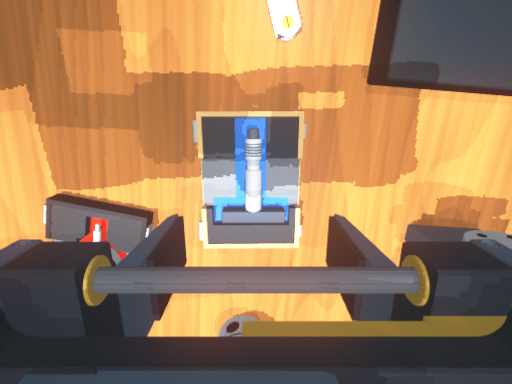

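The depth gauge is down in its T recess, bar at (253,212) and barrel in the blue slot. The feeler gauge is next.

step_arm --pt "0.2 0.03 -0.1 -0.06" --pt "0.45 0.07 -0.1 -0.12" --pt "0.7 0.1 -0.1 -0.175" --pt "0.85 0.13 -0.1 -0.175" --pt "0.866 0.132 -0.104 -0.175" --pt "0.866 0.132 -0.104 -0.175" --pt "0.866 0.132 -0.104 -0.175"

```text
time: 14.75
tcp_pos: [0.6415, 0.2788, 0.1986]
tcp_rot: [1.799, 2.568, 0.004]
force: [0.9, -1.0, 0.6]
width: 1.001
```

```bash
python3 - <<'E'
from h import *
im=save('wrist','w14.png')[:,:,::-1].copy();c=cam('wrist')
plan(.637,.307,.0285,110)
hsv=cv2.cvtColor(im,cv2.COLOR_BGR2HSV).astype(int);m=np.zeros(im.shape[:2],np.uint8);m[60:235,190:325]=(hsv[60:235,190:325,1]<95)
m=cv2.morphologyEx(m,cv2.MORPH_CLOSE,np.ones((9,9)))
k,l,s,ce=cv2.connectedComponentsWithStats(m);i=1+np.argmax(s[1:,4]);print(s[i],ce[i])
v,u=np.nonzero(l==i);P=(ray(c,np.c_[u,v],.018)[:,:2]*1000).astype(np.float32);print(cv2.minAreaRect(P))
E
```

```text
t 14.8 pos [0.6417 0.2785 0.1992] az 109.9 tilt 0.41 q6 0.05 F [ 0.  -0.5  0.5] w 1.000
 cmd [0.144 0.021 0.853] twist -0.001 dist 0.173 rows 4 rot rows 1
[ 247  106   23   97 2041] [258.1822636  153.70700637]
((636.5936279296875, 308.05596923828125), (24.708955764770508, 108.64688873291016), 20.556604385375977)
```

View pics/w14.png

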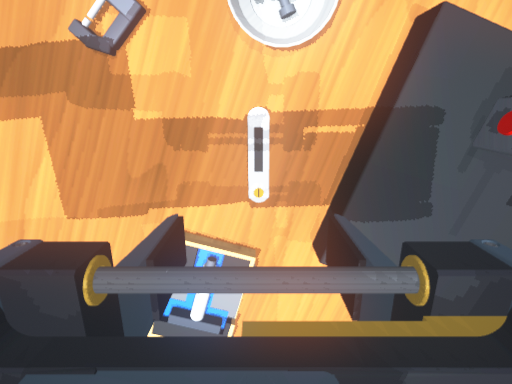

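```bash
python3 - <<'E'
from h import *
c=cam('wrist');t=cam('top')
for z in (0,.02,.04,.06): print(z,ray(c,[[317,247],[440,4]],z)[:,:2].round(3).tolist(),ray(t,[[206,129],[118,129]],z)[:,:2].round(3).tolist())
s=ctrl.read_state();R=cv2.Rodrigues(s['tcp_rot'])[0]
for z in (.02,.04): print((np.c_[ray(t,[[206,129],[118,129]],z)]-[.6366,.308,z])@R)
E
```

```text
0 [[0.751, 0.22], [0.761, 0.519]] [[0.745, 0.219], [0.746, 0.51]]
0.02 [[0.743, 0.228], [0.753, 0.51]] [[0.74, 0.217], [0.74, 0.503]]
0.04 [[0.735, 0.235], [0.744, 0.5]] [[0.734, 0.215], [0.734, 0.495]]
0.06 [[0.728, 0.243], [0.736, 0.491]] [[0.728, 0.212], [0.728, 0.488]]
[[-0.1207145   0.06569438  0.00077896]
 [ 0.14795702  0.16352387  0.00062785]]
[[-0.120985    0.05940629  0.00073898]
 [ 0.14286257  0.15547927  0.00059058]]
```

step_arm --pt "0.144 0.02 0.2 -0.005" --pt "0.144 0.02 0.4 -0.005" --pt "0.144 0.02 0.6 -0.005" --pt "0.144 0.02 0.75 -0.005" --pt "0.144 0.02 0.83 -0.005" --pt "0.144 0.02 0.852 -0.005" --pt "0.144 0.02 0.854 -0.005" --pt "0.144 0.02 0.856 -0.005" --grip -0.4

```text
time: 15.6
tcp_pos: [0.6381, 0.307, 0.0299]
tcp_rot: [1.789, 2.572, 0.01]
force: [-0.3, -0.8, -0.2]
width: 0.701
```

```bash
python3 - <<'E'
from h import *
plan(.6366,.308,.0275,110.4)
save('wrist','w15.png');
E
```

```text
t 15.6 pos [0.6381 0.307  0.0299] az 110.4 tilt 0.6 q6 0.08 F [-0.3 -0.8 -0.2] w 0.701
 cmd [ 0.007 -0.006  0.012] twist -0.000 dist 0.003 rows 1 rot rows 1
```

View pics/w15.png

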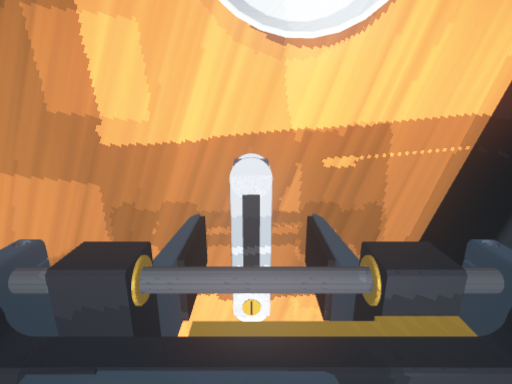

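The bar is between the fingers, tip at (251,155), screw at (251,307). I'm lowering the last 2 mm and closing.

step_arm --pt "0.007 -0.006 0.012 0" --pt "0.007 -0.006 0.012 0" --pt "0.007 -0.006 0.012 0" --pt "0.007 -0.006 0.012 0" --pt "0.007 -0.006 0.012 0" --pt "0.007 -0.006 0.012 0" --pt "0.007 -0.006 0.012 0" --pt "0.007 -0.006 0.012 0" --grip 1

```text
time: 16.45
tcp_pos: [0.6362, 0.308, 0.0275]
tcp_rot: [1.789, 2.573, 0.01]
force: [-1.0, -0.5, 1.0]
width: 0.263
```

```bash
python3 - <<'E'
from h import *
plan(.6366,.308,.0275,110.4)
E
```

```text
t 16.4 pos [0.6362 0.308  0.0275] az 110.4 tilt 0.56 q6 0.08 F [-1.  -0.5  1. ] w 0.263
 cmd [-0.001  0.002  0.   ] twist -0.000 dist 0.000 rows 1 rot rows 1
```

step_arm --pt "0 0 -0.1 0" --pt "0 0 -0.25 0" --pt "0 0 -0.45 0" --pt "0 0 -0.65 0" --pt "0 0 -0.82 0" --pt "0 0 -0.85 0" --pt "0 0 -0.85 0"

```text
time: 17.15
tcp_pos: [0.6349, 0.3079, 0.1981]
tcp_rot: [1.789, 2.572, 0.012]
force: [-0.6, -0.0, -2.8]
width: 0.259
```

```bash
python3 - <<'E'
from h import *
plan(.63,.11,.195,100)
save('wrist','w16.png');
E
```

```text
t 17.1 pos [0.6349 0.3079 0.1981] az 110.4 tilt 0.67 q6 0.08 F [-0.6 -0.  -2.8] w 0.259
 cmd [-0.919 -0.368  0.014] twist 0.115 dist 0.198 rows 4 rot rows 2
```

View pics/w16.png

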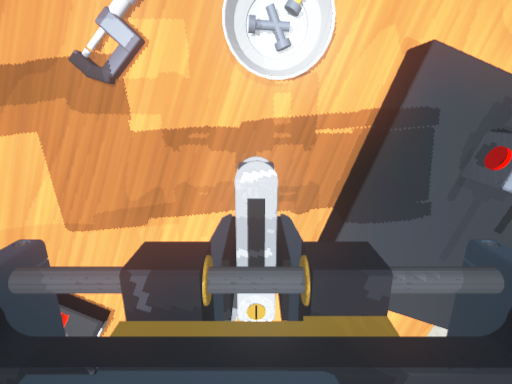

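step_arm --pt "-0.2 -0.08 0 0.03" --pt "-0.45 -0.18 0 0.06" --pt "-0.7 -0.28 0.01 0.1" --pt "-0.92 -0.37 0.01 0.115" --pt "-1.0 -0.4 0.01 0.13" --pt "-1.0 -0.4 0.01 0.13"

```text
time: 17.8
tcp_pos: [0.6272, 0.0886, 0.1911]
tcp_rot: [2.05, 2.376, 0.0]
force: [-0.1, 1.3, -1.6]
width: 0.261
```

```bash
python3 - <<'E'
from h import *
plan(.625,-.09,.195,90)
E
```

```text
t 17.8 pos [0.6272 0.0886 0.1911] az 98.4 tilt 0.18 q6 -0.02 F [-0.1  1.3 -1.6] w 0.261
 cmd [-0.882 -0.142 -0.018] twist 0.093 dist 0.179 rows 4 rot rows 1
```

step_arm --pt "-0.2 -0.03 -0.02 0.03" --pt "-0.45 -0.07 -0.03 0.06" --pt "-0.7 -0.11 -0.03 0.09" --pt "-0.95 -0.15 -0.03 0.11" --pt "-1.0 -0.16 -0.03 0.13" --pt "-1.0 -0.16 -0.03 0.13"

```text
time: 18.4
tcp_pos: [0.6242, -0.1149, 0.1954]
tcp_rot: [2.287, 2.154, -0.002]
force: [-0.0, -0.5, -1.6]
width: 0.26
```

```bash
python3 - <<'E'
from h import *
plan(.6244,-.294,.18,86)
E
```

```text
t 18.4 pos [ 0.6242 -0.1149  0.1954] az 86.6 tilt 0.06 q6 -0.14 F [-0.  -0.5 -1.6] w 0.260
 cmd [-0.894  0.054  0.078] twist 0.006 dist 0.180 rows 4 rot rows 1
```

step_arm --pt "-0.2 0.01 0.0 0.006" --pt "-0.45 0.03 0.0 0.006" --pt "-0.7 0.04 0.05 0.006" --pt "-0.88 0.054 0.2 0.006" --pt "-0.894 0.054 0.35 0.006" --pt "-0.894 0.054 0.45 0.006" --pt "-0.894 0.054 0.45 0.006" --pt "-0.894 0.054 0.45 0.006"

```text
time: 19.2
tcp_pos: [0.625, -0.292, 0.105]
tcp_rot: [-2.294, -2.145, 0.001]
force: [0.2, 0.1, -0.4]
width: 0.26
```

```bash
python3 - <<'E'
from h import *
plan(.6244,-.294,.0385,86)
save('wrist','w17.png');
E
```

```text
t 19.2 pos [ 0.625 -0.292  0.105] az 86.2 tilt 0.09 q6 -0.39 F [ 0.2  0.1 -0.4] w 0.260
 cmd [-0.01  -0.002  0.333] twist 0.002 dist 0.067 rows 2 rot rows 1
```

View pics/w17.png

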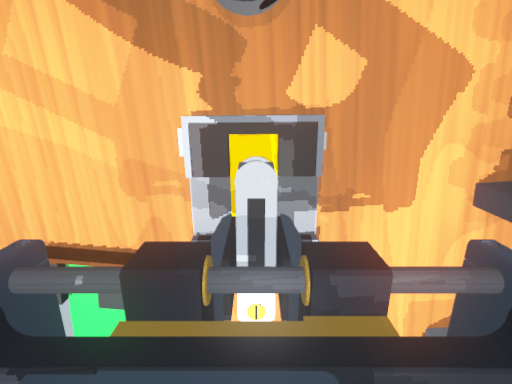

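```bash
python3 - <<'E'
from h import *
c=cam('wrist')
A=ray(c,[[181,116],[326,116]],.022);d=A[1]-A[0];m=A.mean(0);az=np.arctan2(d[1],d[0])+np.pi/2
print(A.round(4),np.linalg.norm(d),np.degrees(az)%180,'origin',(m[:2]-.076*np.array([np.cos(az),np.sin(az)])))
B=ray(c,[[231,140],[278,140]],.01);print(B.round(4))
B=ray(c,[[254.5,134]],.01);print(B-.062*np.array([np.cos(az),np.sin(az),0]))
E
```

```text
[[ 0.5747 -0.2128  0.022 ]
 [ 0.6853 -0.2202  0.022 ]] 0.11087888129994207 86.18974650192514 origin [ 0.62493094 -0.29235112]
[[ 0.6101 -0.2345  0.01  ]
 [ 0.6487 -0.2371  0.01  ]]
[[ 0.62559655 -0.29285296  0.01      ]]
```

step_arm --pt "0 0 0.07 0" --pt "0 0 0.15 0" --pt "0 0 0.22 0" --pt "0 0 0.28 0" --pt "0 0 0.31 0" --pt "0 0 0.325 0" --pt "0 0 0.332 0" --pt "0 0 0.334 0" --pt "0 0 0.334 0"

```text
time: 20.15
tcp_pos: [0.6258, -0.2929, 0.04]
tcp_rot: [2.293, 2.144, 0.0]
force: [-0.2, 0.4, -0.9]
width: 0.258
```

```bash
python3 - <<'E'
from h import *
plan(.625,-.2925,.0374,86.2)
save('wrist','w18.png');
E
```

```text
t 20.1 pos [ 0.6258 -0.2929  0.04  ] az 86.1 tilt 0.12 q6 -0.39 F [-0.2  0.4 -0.9] w 0.258
 cmd [ 0.002 -0.004  0.013] twist -0.001 dist 0.003 rows 1 rot rows 1
```

View pics/w18.png

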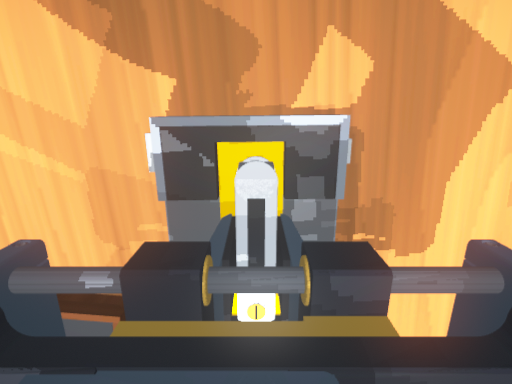

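step_arm --pt "0 0 0.008 0" --pt "0 0 0.012 0" --pt "0 0 0.014 0" --pt "0 0 0.014 0"

```text
time: 20.6
tcp_pos: [0.6259, -0.2929, 0.0376]
tcp_rot: [2.293, 2.144, 0.001]
force: [-1.0, 0.4, 1.1]
width: 0.262
```

step_arm --pt "0 0 0 0" --pt "0 0 0 0" --pt "0 0 0 0" --pt "0 0 0 0" --pt "0 0 0 0" --pt "0 0 0 0" --grip -0.5

```text
time: 21.2
tcp_pos: [0.6259, -0.2929, 0.0375]
tcp_rot: [2.293, 2.144, 0.0]
force: [0.1, -0.6, -0.6]
width: 0.741
```

step_arm --pt "0 0 -0.1 0" --pt "0 0 -0.25 0" --pt "0 0 -0.45 0" --pt "0 0 -0.65 0" --pt "0 0 -0.8 0" --pt "0 0 -0.8 0"

```text
time: 21.8
tcp_pos: [0.6279, -0.2937, 0.2035]
tcp_rot: [2.286, 2.137, 0.007]
force: [0.5, -0.5, -0.3]
width: 0.748
```

```bash
python3 - <<'E'
from h import *
plan(.62,-.09,.2,80)
save('wrist','w19.png');
E
```

```text
t 21.8 pos [ 0.6279 -0.2937  0.2035] az 86.1 tilt 0.76 q6 -0.39 F [ 0.5 -0.5 -0.3] w 0.748
 cmd [ 1.014 -0.108  0.011] twist 0.068 dist 0.204 rows 5 rot rows 1
```

View pics/w19.png

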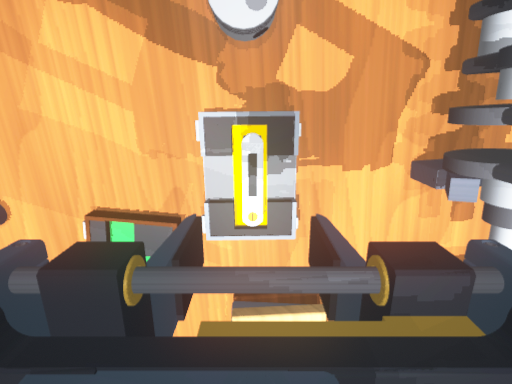

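The feeler gauge lies inside its yellow slot, at (252,180). Going to the micrometer in stages.

step_arm --pt "0.25 -0.08 0 0.02" --pt "0.5 -0.16 0 0.04" --pt "0.75 -0.24 0 0.06" --pt "1.0 -0.32 0 0.08" --pt "1.0 -0.32 0 0.08" --grip -1

```text
time: 22.35
tcp_pos: [0.5736, -0.0848, 0.1977]
tcp_rot: [2.419, 2.0, 0.001]
force: [-0.1, -0.2, 0.9]
width: 1.002
```

```bash
python3 - <<'E'
from h import *
plan(.46,.375,.2,68)
E
```

```text
t 22.4 pos [ 0.5736 -0.0848  0.1977] az 79.2 tilt 0.15 q6 0.02 F [-0.1 -0.2  0.9] w 1.002
 cmd [ 2.151 -0.99  -0.016] twist 0.124 dist 0.474 rows 10 rot rows 2
```

step_arm --pt "0.25 -0.11 -0.01 0.03" --pt "0.5 -0.23 -0.01 0.06" --pt "0.75 -0.34 -0.01 0.09" --pt "1.0 -0.46 -0.01 0.12" --pt "1.0 -0.46 -0.01 0.12"

```text
time: 22.85
tcp_pos: [0.5194, 0.1314, 0.198]
tcp_rot: [2.597, 1.766, -0.002]
force: [0.3, -1.0, 0.4]
width: 1.002
```

```bash
python3 - <<'E'
from h import *
plan(.46,.375,.2,68)
E
```

```text
t 22.9 pos [0.5194 0.1314 0.198 ] az 68.4 tilt 0.08 q6 0.60 F [ 0.3 -1.   0.4] w 1.002
 cmd [ 1.024 -0.724 -0.012] twist 0.005 dist 0.251 rows 6 rot rows 1
```

step_arm --pt "0.2 -0.14 -0.01 0" --pt "0.4 -0.28 -0.01 0" --pt "0.6 -0.42 -0.01 0" --pt "0.8 -0.56 -0.01 0" --pt "0.95 -0.68 -0.01 0" --pt "1.0 -0.72 -0.01 0" --pt "1.0 -0.72 -0.01 0" --pt "1.0 -0.72 -0.01 0"

```text
time: 23.65
tcp_pos: [0.4592, 0.3689, 0.1988]
tcp_rot: [2.596, 1.765, -0.005]
force: [0.3, 0.3, -0.6]
width: 1.001
```

```bash
python3 - <<'E'
from h import *
plan(.4525,.4067,.0275,68)
im=save('wrist','w20.png')
cv2.imwrite('pics/z20.png',cv2.resize(im[60:220,170:330,::-1],None,fx=3.75,fy=3.75,interpolation=0))
E
```

```text
t 23.6 pos [0.4592 0.3689 0.1988] az 68.4 tilt 0.21 q6 1.04 F [ 0.3  0.3 -0.6] w 1.001
 cmd [ 0.167 -0.1    0.856] twist 0.005 dist 0.176 rows 4 rot rows 1
```

View pics/w20.png

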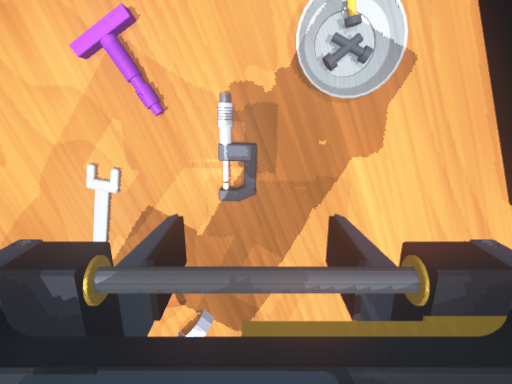

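View pics/z20.png

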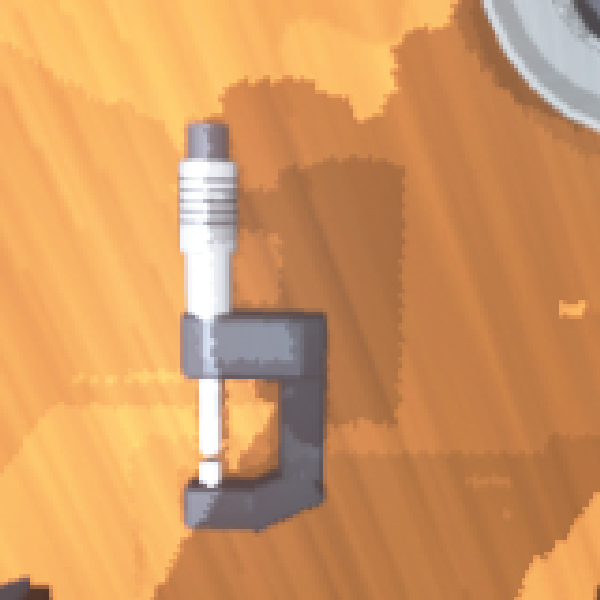

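```bash
python3 - <<'E'
from h import *
c=cam('wrist')
f=lambda p:[170+p[0]/3.75,60+p[1]/3.75]
A=ray(c,[f((208.5,140)),f((210,470))],.0085);d=A[0]-A[1];print('axis az',np.degrees(np.arctan2(d[1],d[0])))
B=ray(c,[f((182,345)),f((327,345))],.016);d=B[1]-B[0];print(B.round(4),np.linalg.norm(d),'mid',B.mean(0),np.degrees(np.arctan2(d[1],d[0]))+90)
s=ctrl.read_state();R=cv2.Rodrigues(s['tcp_rot'])[0]
D=ray(c,[f((254,318)),f((254,377)),f((220,528)),f((208,125))],.016);print(((D-s['tcp_pos'])@R).round(4))
o=B.mean(0);plan(o[0],o[1],.0275,68.3)
E
```

```text
axis az 67.00168787784365
[[0.4337 0.4162 0.016 ]
 [0.4744 0.4001 0.016 ]] 0.04377502859386282 mid [0.45402783 0.40814391 0.016     ] 68.42025664706253
[[ 0.0434 -0.0196  0.183 ]
 [ 0.0256 -0.0199  0.1831]
 [-0.0227 -0.0315  0.1832]
 [ 0.0981 -0.0318  0.1828]]
t 23.7 pos [0.4594 0.3686 0.1991] az 68.4 tilt 0.18 q6 1.04 F [-0.7 -0.7 -0.5] w 1.004
 cmd [ 0.176 -0.098  0.858] twist 0.001 dist 0.176 rows 4 rot rows 1
```

step_arm --pt "0.172 -0.098 0.2 0.008" --pt "0.172 -0.098 0.4 0.008" --pt "0.172 -0.098 0.6 0.008" --pt "0.172 -0.098 0.75 0.008" --pt "0.172 -0.098 0.83 0.008" --pt "0.172 -0.098 0.852 0.008" --pt "0.172 -0.098 0.855 0.008" --pt "0.172 -0.098 0.858 0.008"

```text
time: 24.5
tcp_pos: [0.4549, 0.4072, 0.0287]
tcp_rot: [2.609, 1.747, -0.0]
force: [0.1, 0.5, -0.3]
width: 0.997
```

```bash
python3 - <<'E'
from h import *
plan(.4538,.4077,.0275,67.8)
save('wrist','w21.png');
E
```

```text
t 24.5 pos [0.4549 0.4072 0.0287] az 67.6 tilt 0.1 q6 1.10 F [ 0.1  0.5 -0.3] w 0.997
 cmd [ 0.    -0.006  0.006] twist -0.002 dist 0.002 rows 1 rot rows 1
```

View pics/w21.png

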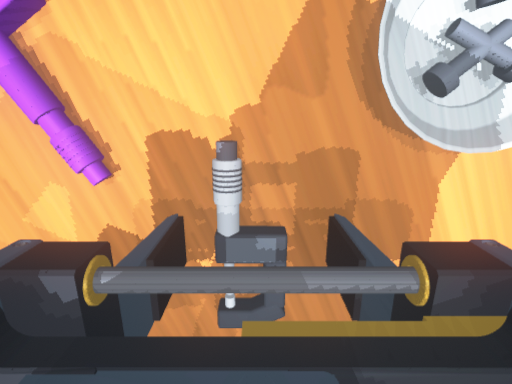

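```bash
python3 - <<'E'
from h import *
c=cam('wrist')
s=ctrl.read_state();R=cv2.Rodrigues(s['tcp_rot'])[0]
D=ray(c,[[216,250],[287,250],[252,228],[252,235],[252,262],[228,142],[240,326]],.016);print(((D-s['tcp_pos'])@R).round(4))
E
```

```text
[[ 0.0001 -0.0232  0.0127]
 [ 0.0001  0.0196  0.0128]
 [ 0.0143 -0.0015  0.0127]
 [ 0.0099 -0.0015  0.0127]
 [-0.008  -0.0015  0.0127]
 [ 0.0644 -0.0143  0.0126]
 [-0.0549 -0.0095  0.0128]]
```

step_arm --pt "0 -0.006 0.006 0" --pt "0 -0.006 0.006 0" --pt "0 -0.006 0.006 0" --pt "0 -0.006 0.006 0" --pt "0 -0.006 0.006 0" --pt "0 -0.006 0.006 0" --pt "0 -0.006 0.006 0" --pt "0 -0.006 0.006 0" --grip 1 --squeeze 25

```text
time: 25.35
tcp_pos: [0.4534, 0.408, 0.0275]
tcp_rot: [2.609, 1.747, -0.0]
force: [0.5, 0.9, -0.1]
width: 0.482
```

step_arm --pt "0 0 0 0" --pt "0 0 -0.08 0" --pt "0 0 -0.2 0" --pt "0 0 -0.4 0" --pt "0 0 -0.6 0" --pt "0 0 -0.8 0" --pt "0 0 -0.85 0" --pt "0 0 -0.85 0"

```text
time: 26.15
tcp_pos: [0.4539, 0.4085, 0.1988]
tcp_rot: [2.609, 1.747, 0.005]
force: [-0.1, -0.6, -2.6]
width: 0.478
```

```bash
python3 - <<'E'
from h import *
plan(.53,.13,.2,72)
save('wrist','w22.png');
E
```

```text
t 26.1 pos [0.4539 0.4085 0.1988] az 67.6 tilt 0.19 q6 1.11 F [-0.1 -0.6 -2.6] w 0.478
 cmd [-1.143  0.882 -0.006] twist -0.049 dist 0.289 rows 6 rot rows 1
```

View pics/w22.png

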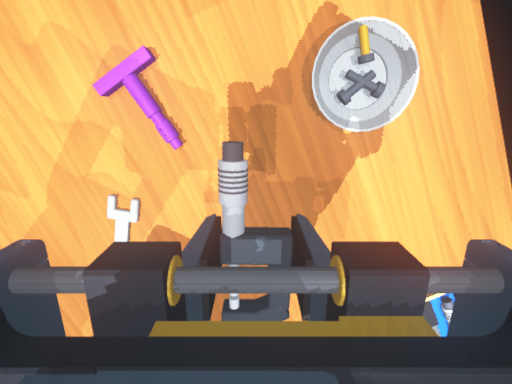

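step_arm --pt "-0.2 0.08 0 -0.02" --pt "-0.45 0.19 0 -0.04" --pt "-0.7 0.3 0 -0.06" --pt "-0.95 0.4 0 -0.08" --pt "-1.0 0.42 0 -0.1" --pt "-1.0 0.42 0 -0.1"

```text
time: 26.8
tcp_pos: [0.4526, 0.1873, 0.1945]
tcp_rot: [2.468, 1.942, -0.012]
force: [-0.4, 1.9, -2.2]
width: 0.481
```

```bash
python3 - <<'E'
from h import *
plan(.463,.0,.2,80)
E
```

```text
t 26.8 pos [0.4526 0.1873 0.1945] az 76.4 tilt 0.45 q6 0.61 F [-0.4  1.9 -2.2] w 0.481
 cmd [-0.898  0.271 -0.023] twist -0.040 dist 0.188 rows 4 rot rows 1
```

step_arm --pt "-0.2 0.06 -0.02 -0.01" --pt "-0.45 0.13 -0.02 -0.02" --pt "-0.7 0.21 -0.02 -0.03" --pt "-0.95 0.28 -0.02 -0.04" --pt "-1.0 0.3 -0.02 -0.05" --pt "-1.0 0.3 -0.02 -0.05"

```text
time: 27.4
tcp_pos: [0.4636, -0.0225, 0.1978]
tcp_rot: [-2.393, -2.033, 0.016]
force: [-0.7, 1.0, -1.9]
width: 0.477
```

```bash
python3 - <<'E'
from h import *
plan(.463,-.22,.2,82)
E
```

```text
t 27.4 pos [ 0.4636 -0.0225  0.1978] az 80.7 tilt 0.59 q6 0.10 F [-0.7  1.  -1.9] w 0.477
 cmd [-0.975  0.157 -0.006] twist -0.014 dist 0.197 rows 4 rot rows 1
```

step_arm --pt "-0.2 0.03 -0.02 -0.01" --pt "-0.45 0.07 -0.02 -0.014" --pt "-0.7 0.11 -0.02 -0.014" --pt "-0.95 0.15 -0.02 -0.014" --pt "-1.0 0.16 -0.02 -0.014" --pt "-1.0 0.16 -0.02 -0.014"

```text
time: 28.0
tcp_pos: [0.4631, -0.225, 0.2014]
tcp_rot: [-2.37, -2.055, 0.016]
force: [0.2, 0.2, -1.9]
width: 0.476
```

```bash
python3 - <<'E'
from h import *
plan(.4645,-.4085,.11,82)
E
```

```text
t 28.0 pos [ 0.4631 -0.225   0.2014] az 81.8 tilt 0.65 q6 -0.32 F [ 0.2  0.2 -1.9] w 0.476
 cmd [-0.905  0.142  0.46 ] twist -0.002 dist 0.205 rows 5 rot rows 1
```

step_arm --pt "-0.2 0.03 0 0" --pt "-0.45 0.07 0 0" --pt "-0.7 0.11 0.05 0" --pt "-0.88 0.14 0.2 0" --pt "-0.905 0.142 0.35 0" --pt "-0.905 0.142 0.46 0" --pt "-0.905 0.142 0.46 0" --pt "-0.905 0.142 0.46 0"

```text
time: 28.8
tcp_pos: [0.4656, -0.4065, 0.1098]
tcp_rot: [-2.367, -2.056, 0.016]
force: [1.1, -0.8, -1.4]
width: 0.479
```

```bash
python3 - <<'E'
from h import *
plan(.4645,-.4085,.0385,82)
save('wrist','w23.png');save('top','top2.png')
E
```

```text
t 28.8 pos [ 0.4656 -0.4065  0.1098] az 82.0 tilt 0.67 q6 -0.59 F [ 1.1 -0.8 -1.4] w 0.479
 cmd [-0.009  0.     0.356] twist -0.001 dist 0.071 rows 2 rot rows 1
```

View pics/w23.png

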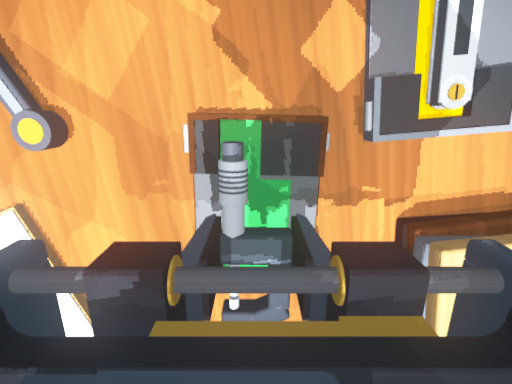

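```bash
python3 - <<'E'
from h import *
c=cam('wrist')
A=ray(c,[[189,114],[328,117]],.022);d=A[1]-A[0];m=A.mean(0);az=np.arctan2(d[1],d[0])+np.pi/2
print(A.round(4),np.linalg.norm(d),np.degrees(az)%180,'origin',(m[:2]-.076*np.array([np.cos(az),np.sin(az)])))
a=np.radians(82.);ax=np.array([np.cos(a),np.sin(a),0]);ay=np.array([-ax[1],ax[0],0])
P=ray(c,[[220,127],[261,127],[240,119]],.01);o=np.array([.4645,-.4085,.01]);print((P-o)@ax,(P-o)@ay)
im=cv2.imread('pics/w23.png');cv2.imwrite('pics/z23.png',cv2.resize(im[100:250,170:350],None,fx=4,fy=4,interpolation=0))
E
```

```text
[[ 0.4255 -0.3241  0.022 ]
 [ 0.5326 -0.3414  0.022 ]] 0.108495590958211 80.79093708130135 origin [ 0.46689545 -0.4077642 ]
[0.06756127 0.06756215 0.07398804] [ 0.02803496 -0.00600469  0.01131734]
```

View pics/z23.png

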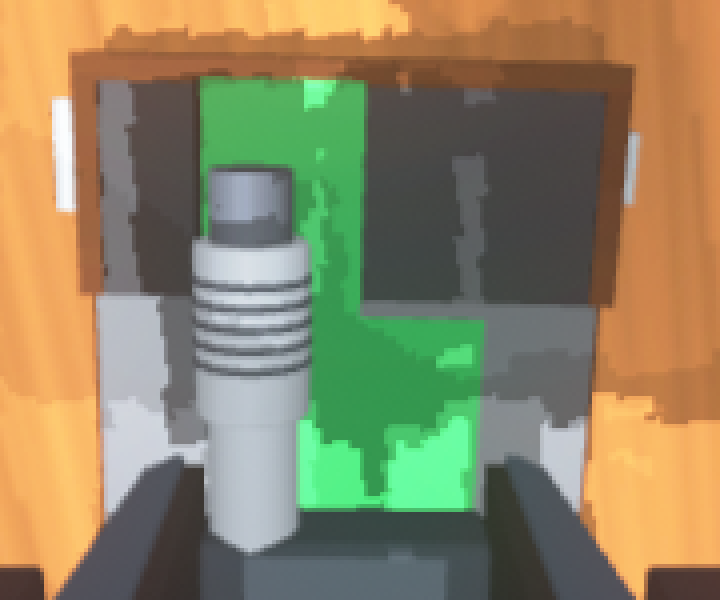

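```bash
python3 - <<'E'
from h import *
plan(.4668,-.4085,.0385,81.6)
E
```

```text
t 28.9 pos [ 0.4661 -0.4078  0.1115] az 81.9 tilt 0.57 q6 -0.59 F [ 0.8  0.2 -2. ] w 0.482
 cmd [-0.001  0.007  0.365] twist 0.004 dist 0.073 rows 2 rot rows 1
```

step_arm --pt "0 0.007 0.07 0.004" --pt "0 0.007 0.15 0.004" --pt "0 0.007 0.23 0.004" --pt "0 0.007 0.29 0.004" --pt "0 0.007 0.33 0.004" --pt "0 0.007 0.35 0.004" --pt "0 0.007 0.36 0.004" --pt "0 0.007 0.365 0.004" --pt "0 0.007 0.365 0.004"

```text
time: 29.8
tcp_pos: [0.467, -0.4086, 0.0389]
tcp_rot: [-2.378, -2.051, 0.015]
force: [0.2, 0.8, -1.0]
width: 0.48
```

```bash
python3 - <<'E'
from h import *
plan(.4668,-.4085,.0375,81.6)
save('wrist','w24.png')
E
```

```text
t 29.8 pos [ 0.467  -0.4086  0.0389] az 81.6 tilt 0.56 q6 -0.58 F [ 0.2  0.8 -1. ] w 0.480
 cmd [ 0.    -0.001  0.007] twist -0.000 dist 0.001 rows 1 rot rows 1
```

View pics/w24.png

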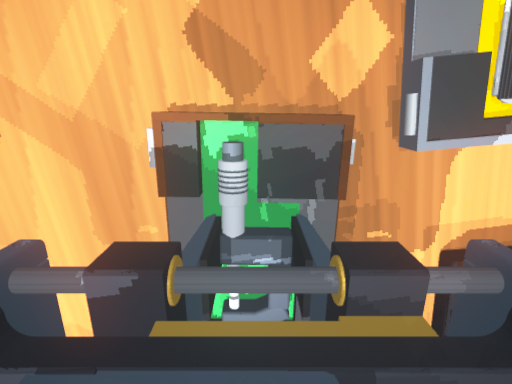

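The micrometer sits inside the recess outline: thimble at (233,175), slot columns 203–258. I'm lowering the last millimetre and releasing.

step_arm --pt "0 0 0.005 0" --pt "0 0 0.008 0" --pt "0 0 0.009 0" --pt "0 0 0.009 0"

```text
time: 30.25
tcp_pos: [0.4672, -0.4088, 0.0377]
tcp_rot: [-2.378, -2.052, 0.015]
force: [-1.0, -0.7, 1.6]
width: 0.482
```

step_arm --pt "0 0 0 0" --pt "0 0 0 0" --pt "0 0 0 0" --pt "0 0 0 0" --pt "0 0 0 0" --pt "0 0 0 0" --grip -1

```text
time: 30.85
tcp_pos: [0.4672, -0.4087, 0.0376]
tcp_rot: [-2.378, -2.052, 0.015]
force: [0.2, -0.5, -0.7]
width: 0.971
```

step_arm --pt "0 0 -0.1 0" --pt "0 0 -0.25 0" --pt "0 0 -0.45 0" --pt "0 0 -0.65 0" --pt "0 0 -0.8 0" --pt "0 0 -0.8 0"

```text
time: 31.45
tcp_pos: [0.4703, -0.4095, 0.203]
tcp_rot: [2.371, 2.046, -0.013]
force: [1.3, -0.2, 0.2]
width: 1.002
```

```bash
python3 - <<'E'
from h import *
plan(.4668,-.4085,.0375,81.6)
save('wrist','w25.png');t=save('top','top3.png')
cv2.imwrite('pics/ctop3.png',cv2.resize(t[135:245,200:430,::-1],None,fx=3.4,fy=3.4,interpolation=cv2.INTER_CUBIC))
E
```

```text
t 31.4 pos [ 0.4703 -0.4095  0.203 ] az 81.6 tilt 0.74 q6 -0.58 F [ 1.3 -0.2  0.2] w 1.002
 cmd [ 0.013 -0.02   0.827] twist -0.000 dist 0.166 rows 4 rot rows 1
```

View pics/w25.png

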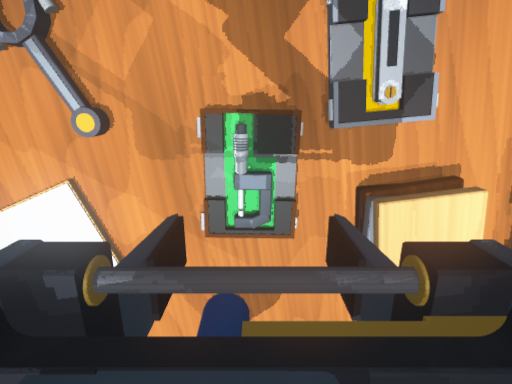

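View pics/ctop3.png

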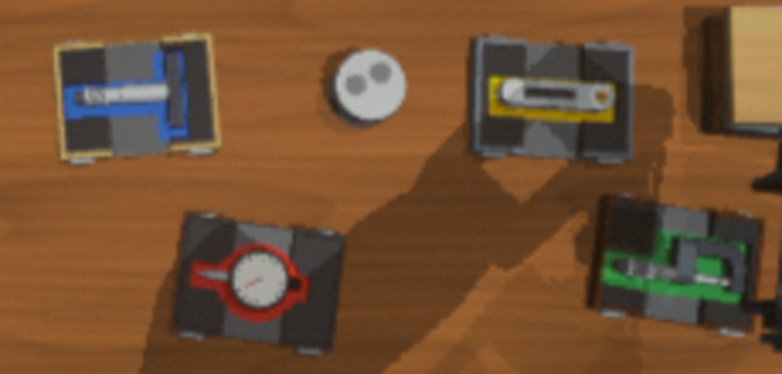

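```bash
python3 - <<'E'
from h import *
c=cam('top');im=cv2.imread('pics/top3.png');hsv=cv2.cvtColor(im,cv2.COLOR_BGR2HSV).astype(int);S,V=hsv[:,:,1],hsv[:,:,2]
def comp(x0,y0,x1,y1,z,cond):
    m=np.zeros(S.shape,np.uint8);m[y0:y1,x0:x1]=cond[y0:y1,x0:x1]
    k,l,s,ce=cv2.connectedComponentsWithStats(m);i=1+np.argmax(s[1:,4]);v,u=np.nonzero(l==i);P=ray(c,np.c_[u,v],z)[:,:2]
    r=cv2.minAreaRect((P*1000).astype(np.float32));return s[i,4],P.mean(0).round(4),np.round(r[0],1),np.round(r[1],1),round(r[2],1)
print('piston',comp(290,143,325,178,.052,S<105))
print('dial',comp(262,205,290,232,.034,(S<60)&(V>150)))
print('feeler',comp(340,155,385,175,.028,(S<60)&(V>120)))
# micrometer, wrist
w=cam('wrist');im=cv2.imread('pics/w25.png');cv2.imwrite('pics/z25.png',cv2.resize(im[100:245,190:310],None,fx=4,fy=4,interpolation=0))
E
```

```text
piston (np.int32(407), array([ 0.6286, -0.109 ]), array([ 629.4, -109.8]), array([69.9, 71. ]), 88.9)
dial (np.int32(145), array([ 0.4516, -0.0073]), array([452.5,  -6.8]), array([41.9, 41.3]), 55.5)
feeler (np.int32(68), array([ 0.6293, -0.2632]), array([ 627.8, -272.8]), array([58.5, 22.8]), 85.4)
```

View pics/z25.png

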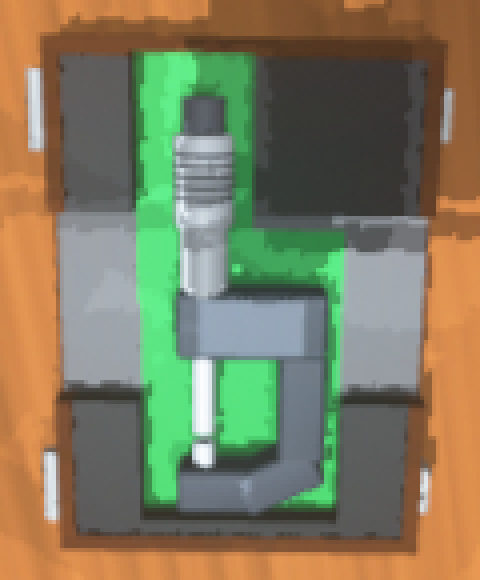

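```bash
python3 - <<'E'
from h import *
s=ctrl.read_state();print(s['time'],s['force'],abs(s['qvel']).max())
print(ctrl.job_done())
E
```

```text
31.55 [-1.46560085 -0.33285003 -0.3725917 ] 0.03931016058683367
the job is handed in; nothing more can be done
None
```

All four instruments are back in their own cases, and I handed the job in at 31.6 s of the 112 s allowed. I picked them up and set them down one at a time: dial indicator, depth micrometer, feeler gauge, outside micrometer. Each was lowered to the recess floor before the gripper opened, and the purple look-alike was left alone.

- **Seating:** the last wrist and top pictures show each instrument lying flat inside its recess. When each was released, the tool height matched the pick-up height plus the 10 mm floor, to within about 1 mm. I did not measure the underside heights or tilt any other way.
- **Dial indicator:** about 3 mm from the case origin, face up.
- **Outside micrometer:** about 3–4 mm off to one side, with clearance all round. Its case was re-measured on site and moved about 2–3 mm from the first estimate, and the placing used the new figure.
- **Feeler gauge and depth micrometer:** no offset figure at the end. The depth micrometer was only looked at. The feeler gauge's last colour check caught only part of the bar, so I relied on the picture, where it lies inside the slot.
- **Piston:** moved less than 1 mm between the first and last top pictures.
- **Robot:** the gripper was open and about 0.2 m up, touching nothing, at hand-in.

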